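# Clear the dropped carrier from the analyser lane and restart it

## Robot

A 6-joint arm with a two-finger parallel gripper is mounted at the origin on the work surface. World frame = base frame: x ahead of the robot, y to its left, z up, the work surface at z = 0. Lengths are in m, angles in rad, forces in N, time in s.
With the tool pointing down it reaches from about 0.35 to 0.975 m from the base axis. Payload 4.9 kg.
Tool frame: the origin (TCP) lies at the very end of the fingers, on their centre line; the grasp point (between the pads) lies 19 mm behind it (manip.hold_point_z is the distance from the TCP to the grasp point, in m); z points along the fingers, y is the direction in which the jaws open and shut (so a half turn about z gives the same grasp; the last joint's range is limited). The gripper opens to 85 mm and grips with 20 to 120 N. Pads are 22 mm wide; open, the fingers measure 114 mm over their backs; the gripper's body (76 mm by 85 mm) begins 54 mm behind the grasp point. The pads swing forward as they close: fully open they stand 13 mm farther back than shut.
Start: joints at [-1.282, 0.053, 1.613, -0, 1.476, -0.119], TCP at [0.248, -0.574, 0.198] pointing down, gripper open.
Joint ranges: [-3.01, 3.01], [-1.01, 2.22], [0.06, 2.58], [-1.02, 4.17], [0.09, 2.62], [-3.14, 3.14]. Speed limits (rad/s): [2.57, 2.57, 3.14, 3.14, 3.14, 3.14].

## Interface

Orientations are given as a unit quaternion [w, x, y, z].
In Python, from plant import monitor, grab_frame, camera_params, ticket, manip gives the robot as it stands.
- The arm moves only by the tool play_rows, never from a script. Its argument "commands" is a list of rows, each an object of numbers: "dx", "dy", "dz": the shift along the tool's x, y, z in cm; "rx", "ry", "rz": the turn, a rotation vector about the tool's x, y, z in rad; "claw": the closure, from 0 (fully open) to 1 (shut). In form: [{"dx": .., "dy": .., "dz": .., "rx": .., "ry": .., "rz": .., "claw": ..}, ...]. A call has 1 to 5 rows; each row is the pose to reach, as a shift and turn from the pose measured when the call began, along the tool's axes at that moment; what a row does not reach only later rows make up. A row lasts 1/10 s, in which the tool goes at most 50 mm and 8.59 degrees, less where a joint would pass 70% of its speed; a pose out of reach is approached as far as the arm can. A call with a gripper value outside its range is refused whole. The fingers move at their own pace and stop on an object; the grip force is fixed at half the most. Time passes only in rows, so rows that repeat a pose let the fingers close. It gives the time, the measured TCP pose, the force and the opening at its end, in the units of the state.
- monitor.state(): the state, without advancing time (a new reading comes with each control period).
- grab_frame(name): name is "scene" or "top" or "wrist"; returns the picture (420x560x3 uint8, blue, green, red); there is no depth.
- camera_params(name): a dict with "fx", "fy", "cx", "cy" (pixels), "rvec" (rotation vector, rad) and "tvec" (3), from world to camera coordinates, as OpenCV has them; the wrist camera has in their place "tool_from_camera" (4x4, takes a point from camera to tool coordinates, whose origin is the TCP and whose axes are the flange's). Camera axes: x right, y down, z forward; pixel columns grow to the right and rows downward; lengths in m; the calibration is good to about 2 mm. A picture is of the moment at which its call begins: read the wrist's pose just before it. camera_params takes no time and is no camera call.
- ticket.job_done(): hands the job in, once; it reports no verdict.
The state is a dict: "time": time; "joint_pos": joint angles; "joint_vel": joint speeds; "joint_efforts": joint torques, N m; "tool_pos": TCP position; "tool_rot": TCP orientation; "contact_force": force on the tool from outside, world axes, zero at the start; "ft_torque": the same for the moment, N m; "gripper_width": opening from 0.0 (shut) to 1.0 (fully open).
Only numpy, scipy, OpenCV 4.12 (cv2) and the standard library are available. Lean on these libraries where they do the work, as an engineer would, in place of code of your own. Each camera call takes 0.05 s, during which the arm holds its last target.

## Task

A red tube carrier has dropped under the barred guard of the analyser lane: with the hooked rod, draw it out, upright, until it stands on the bench about 30 mm clear of the guard's front, without the robot itself touching it. Then lay the rod flat with its handle on the blue mat, and restart the lane: push the spring-centred toggle to its green-dot side (never the red), hold it fully over for about a second and let it spring back. Leave everything else where it stands.

Things in the scene. Friction and masses are not known exactly. Their poses are not given: they have to be found in the camera images.
- guard: Fixed barred guard, teal sides, beige housing behind. Origin: middle of its front edge, on the bench; +x inwards (away from the robot), +y left. Open front, no sill: 300 mm clear width (y -150 to 150), 102 mm clear height, 160 mm deep to the closed back. Roof: 6 mm bars along x, 44 mm apart, tops at 112 mm. Floor inside is the bench. Keep the gripper in front of the front edge.
- carrier_center (a point): Loose red tube carrier, solid block 70 x 40 x 36 mm (own x, y, z), about 110 g, three dark wells, standing on the bench under the guard. Point: its centre, 18 mm up. Own x starts within 0.35 rad of the guard's x; centre starts 42 to 56 mm inside the front edge and 10 to 50 mm right of the guard's middle.
- rod_grip (a point): Hooked rod, 170 g, lying flat on the mat. Point: centre of its yellow handle block, 70 x 22 x 34 mm (own x, y, z), 17 mm above the underside; grip across the 22 mm. Own x runs from handle to hook, z up. An 8 mm steel bar, axis 7 mm below this point, runs to a corner 180 mm ahead, then bends square to own -y (right): the hook arm, ending 59 mm from the bar's axis. Balances within the handle.
- rod_corner (a point): The corner of the hooked rod, on the bar's axis: 180 mm ahead of the handle centre along the rod's x, 7 mm lower. The hook arm, 8 mm thick, runs from here 55 mm (plus a 4 mm round end) to own -y. Axes as the rod's.
- mat: Flat blue mat, fixed, 260 x 120 x 4 mm (own x, y, z), where the rod is parked; origin at the centre of its underside on the bench, so its top is at 4 mm. On the left or the right of the bench.
- switch_box: Fixed beige control box 130 x 90 x 45 mm (own x, y, z) on the bench, on the other side than the mat; origin at the centre of its underside. Toggle lever rises from the middle of its top. Green dot on the own +x side of the lever (roughly away from the robot), red dot on the -x side.
- toggle_paddle (a point): Centre of the toggle's black paddle, 12 x 34 x 40 mm (x, y, z), at the top of the lever, 55 mm above the pivot, which lies in the box's top face. Upright, the centre is 100 mm and the top 120 mm above the bench. Moves with the lever.
- toggle (a joint): Toggle lever angle, rad: 0 centred (upright), positive leaning to the green dot (box's +x), negative to the red; stops at +-0.5. A spring of 0.5 N m/rad recentres it: full throw takes about 5 N at the paddle. Counts as pushed over beyond 0.3.
- bottle_a: Amber bottle, 32 mm diameter, 65 mm tall, standing loose just inside the guard at the right wall; origin at the centre of its underside. Leave it.
- bottle_b: Small white bottle, 32 mm diameter, 65 mm tall, standing loose inside the guard at the left wall; origin at the centre of its underside. Leave it.
- jar: Clear jar with an orange lid, 64 mm diameter, 85 mm tall, loose, left of the guard; origin under it. Leave it.
- spare: White tube carrier, 70 x 40 x 36 mm, loose, right of the guard; origin under it. Leave it.
- tape: Green ring, 90 mm outer diameter, 25 mm tall, loose, far left; origin under its centre. Leave it.
- beaker: Blue beaker, 70 mm diameter at the rim, 85 mm tall, loose, far right; origin under it. Leave it.
Not all that is in view belongs to the job. Of the things that look like the switch_box, take the one that is farthest from the robot's base at the start.

How it is judged:
On the way, in this order (a step that is already met when the one before it is completed fails the run):
1. the carrier is drawn out, upright, in front of the guard (x of carrier_center in the frame of guard between -0.17 and -0.05 m and y of carrier_center in the frame of guard between -0.16 and 0.16 m and angle between carrier_center's own z axis and vertical below 0.15 rad and height (world z) of carrier_center below 0.03 m), for 0.2 s.
2. the rod lies flat with its handle on the blue mat, released (all of step 1 and x of rod_grip in the frame of mat between -0.13 and 0.13 m and y of rod_grip in the frame of mat between -0.06 and 0.06 m and height (world z) of rod_grip below 0.028 m and angle between rod_grip's own z axis and vertical below 0.12 rad and contact force between the fingers and rod below 0.1 N), for 0.2 s.
3. the toggle is held over to the green side (value of joint toggle above 0.3 rad), for 0.6 s.
4. the toggle has sprung back to the centre (value of joint toggle between -0.08 and 0.08 rad), for 0.1 s.
At the end, for the whole second after the job is handed in: Carrier upright, at rest, its centre 50-170 mm before the guard's front edge and within 160 mm sideways of its middle; rod flat, released, handle centre over the mat (130 x 60 mm either side of its middle); toggle centred within 0.08 rad after 0.6 s beyond 0.3 rad (all of step 2 and all of step 4 and linear speed of each of carrier, rod below 0.02 m/s); the robot touches nothing.
It fails at once if the robot touches the carrier itself (contact force between any of the fingers, the arm and carrier above 0.5 N).
It fails at once if the carrier is tipped (angle between carrier_center's own z axis and vertical above 0.5 rad).
It fails at once if the toggle is pushed to the red side (value of joint toggle below -0.2 rad).
It fails at once if a bottle, the jar, the white carrier, the tape or the beaker is moved more than 20 mm (distance of any of bottle_a, bottle_b, jar, spare, tape, beaker from where it was at the start of the episode above 0.02 m).
It also fails if it takes over 69 s, if anything falls off the work surface, if the arm or the gripper's body presses on something with over 40 N, if the wrist force passes 120 N, or if a joint passes its speed limit or range.

## Working session

There is one attempt and no reset: what is moved stays moved. The work goes in short steps, Python scripts to look and compute and a tool call to move; the robot and the scene stay as the last step left them, time stands still between calls to the robot, and variables do not carry over. Pictures are saved under pics/ and viewed, and the job is handed in when it is done.

Besides the shell and the picture viewer there is one more tool, called as name(argument=value, ...), one argument or row to a line, values as JSON. play_rows: Moves the arm, as the interface text tells. Its arguments: {"type":"object","properties":{"commands":{"type":"array"}},"required":["commands"]}

```bash
ls; mkdir -p pics; python3 - <<'E'
from plant import monitor, grab_frame, camera_params, ticket, manip
import cv2
print(monitor.state()); print(manip.hold_point_z)
for n in ("scene","top"):
    cv2.imwrite(f"pics/{n}0.png",grab_frame(n)); print(n,camera_params(n))
print(camera_params("wrist"))
E
```

```text
pics
{'time': 0.0, 'joint_pos': array([-1.28201353e+00,  5.33714138e-02,  1.61430805e+00, -8.80872681e-06,
        1.47595607e+00, -1.19006939e-01]), 'joint_vel': array([ 0.00135716, -0.00026978,  0.00140107,  0.00155449, -0.00107266,
       -0.00139011]), 'joint_efforts': array([ 2.06335259e-03, -3.93681479e+01, -3.70173812e+01, -1.27292139e-05,
        7.01893194e-03,  2.03464850e-06]), 'tool_pos': array([ 0.24766084, -0.57309159,  0.19694565]), 'tool_rot': array([-1.01738920e-03,  9.79284759e-01,  2.02485353e-01, -9.09720944e-05]), 'contact_force': array([ 0.10319342,  0.24110792, -0.75044229]), 'ft_torque': array([ 0.00523829,  0.0589399 , -0.00859219]), 'gripper_width': 1.000357046601673}
0.0187
scene {'fx': 436.41573659744495, 'fy': 436.41573659744495, 'cx': 282.4790187112072, 'cy': 205.7103340154308, 'rvec': array([ 1.86638335,  1.34593484, -0.63937145]), 'tvec': array([-0.19225128, -0.21996166,  1.63021889])}
top {'fx': 392.73320798943683, 'fy': 392.73320798943683, 'cx': 283.13308500626465, 'cy': 209.32082450093935, 'rvec': array([ 2.18404617, -2.13487782,  0.18690741]), 'tvec': array([-0.01898634,  0.49890888,  1.06421108])}
{'fx': 293.3485460680548, 'fy': 293.3485460680548, 'cx': 278.38918205740026, 'cy': 212.05644063176456, 'tool_from_camera': array([[-2.27371661e-04, -9.64202412e-01, -2.65167226e-01,
         6.62494972e-02],
       [ 9.99999156e-01, -5.58376950e-04,  1.17290865e-03,
        -1.11318023e-04],
       [-1.27898461e-03, -2.65166736e-01,  9.64201725e-01,
        -1.75631916e-01],
       [ 0.00000000e+00,  0.00000000e+00,  0.00000000e+00,
         1.00000000e+00]])}
```

View pics/scene0.png

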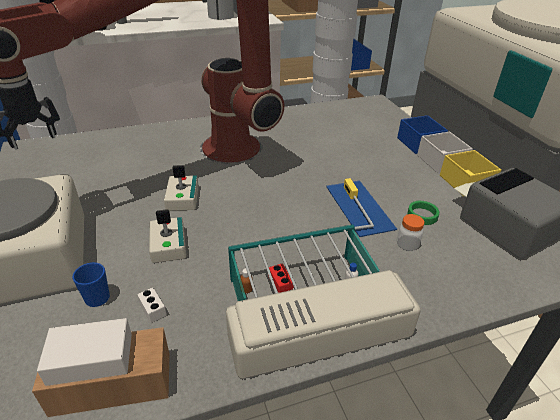

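View pics/top0.png

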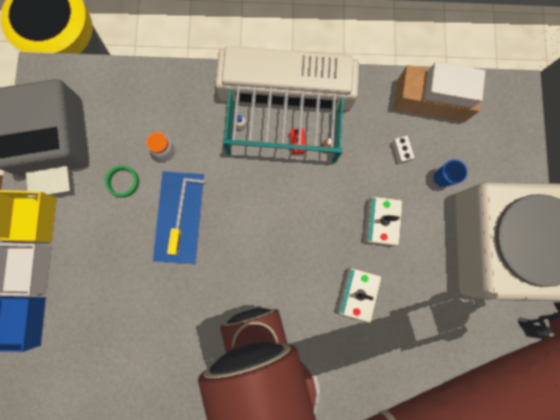

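```bash
cat > h.py <<'E'
import numpy as np, cv2
from plant import monitor, grab_frame, camera_params, ticket, manip
from scipy.spatial.transform import Rotation as R
def ray(n,u,v):
    p=camera_params(n); r=R.from_rotvec(p['rvec']).as_matrix(); t=np.array(p['tvec'])
    o=-r.T@t; d=r.T@np.array([(u-p['cx'])/p['fx'],(v-p['cy'])/p['fy'],1]); return o,d
def at(n,u,v,z):
    o,d=ray(n,u,v); return o+d*(z-o[2])/d[2]
def proj(n,P):
    p=camera_params(n); K=np.array([[p['fx'],0,p['cx']],[0,p['fy'],p['cy']],[0,0,1.]])
    return cv2.projectPoints(np.array(P,float).reshape(-1,3),np.array(p['rvec']),np.array(p['tvec']),K,None)[0].reshape(-1,2)
def pose():
    s=monitor.state(); w,x,y,z=s['tool_rot']; return np.array(s['tool_pos']),R.from_quat([x,y,z,w])
def wproj(P):
    p=camera_params('wrist'); t,r=pose(); T=np.eye(4);T[:3,:3]=r.as_matrix();T[:3,3]=t
    C=np.linalg.inv(T@np.array(p['tool_from_camera'])); q=np.array(P,float).reshape(-1,3)@C[:3,:3].T+C[:3,3]
    return np.c_[p['fx']*q[:,0]/q[:,2]+p['cx'],p['fy']*q[:,1]/q[:,2]+p['cy']]
def wat(u,v,z):
    p=camera_params('wrist'); t,r=pose(); T=np.eye(4);T[:3,:3]=r.as_matrix();T[:3,3]=t
    T=T@np.array(p['tool_from_camera']); d=T[:3,:3]@np.array([(u-p['cx'])/p['fx'],(v-p['cy'])/p['fy'],1]); o=T[:3,3]
    return o+d*(z-o[2])/d[2]
def crop(f,out,x0,y0,x1,y1,k):
    im=cv2.imread(f) if isinstance(f,str) else f
    cv2.imwrite(out,cv2.resize(im[y0:y1,x0:x1],None,fx=k,fy=k,interpolation=cv2.INTER_CUBIC))
def goal(P,Q,tilt=None):
    "shift/turn in tool axes, cm & rad, to world TCP P and Rotation Q"
    t,r=pose(); return np.round(r.inv().apply(np.array(P)-t)*100,2), np.round((r.inv()*Q).as_rotvec(),3)
E
python3 - <<'E'
from h import *
crop("pics/top0.png","pics/t_guard.png",210,40,370,170,5)
crop("pics/top0.png","pics/t_mat.png",140,160,220,270,5)
crop("pics/top0.png","pics/t_sw.png",320,180,420,330,4)
crop("pics/scene0.png","pics/s_sw.png",130,150,220,270,5)
crop("pics/scene0.png","pics/s_guard.png",220,220,420,370,4)
E
```

```text
(no output)
```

View pics/t_guard.png

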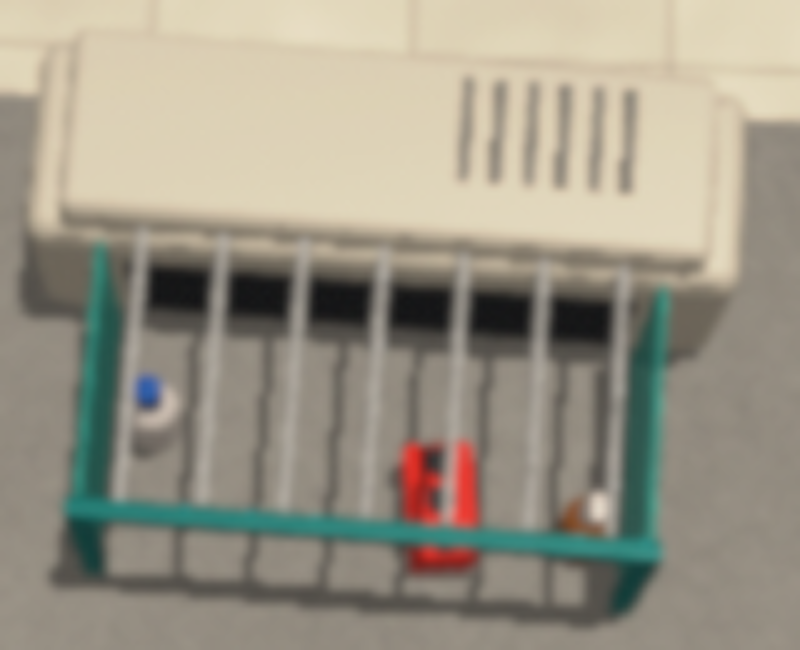

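View pics/t_mat.png

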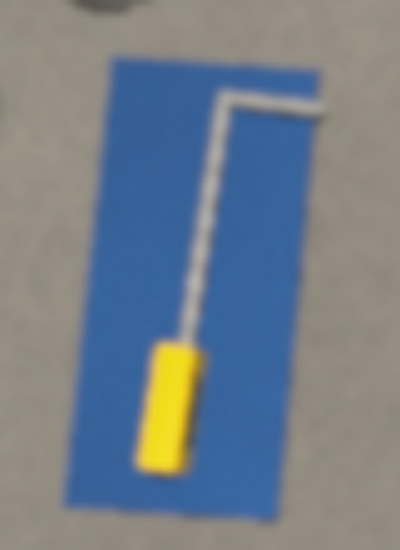

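View pics/t_sw.png

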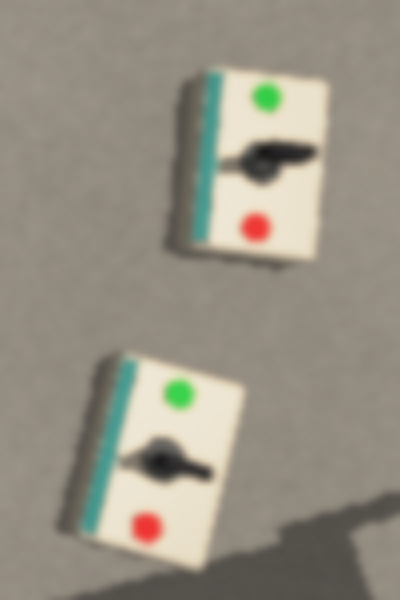

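View pics/s_guard.png

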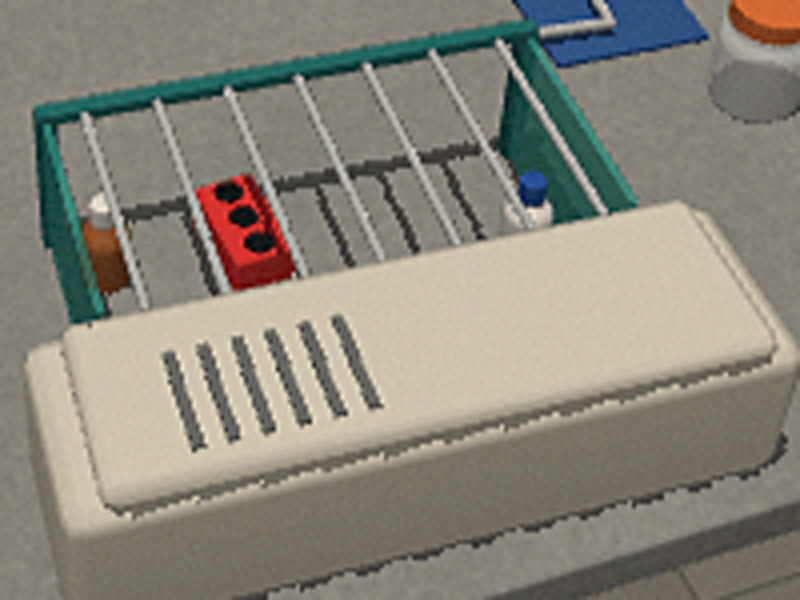

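```bash
python3 - <<'E'
from h import *
np.set_printoptions(precision=4,suppress=True)
def c(name,u,v,x0,y0,k,z,cam="top"):
    p=at(cam,(u+.5)/k-.5+x0,(v+.5)/k-.5+y0,z); print(name,p); return p
g=lambda n,u,v,z:c(n,u,v,210,40,5,z)
g("gL front top",68,518,.112);g("gR front top",660,560,.112)
g("gL back of bar",70,500,.112);g("gR",660,542,.112)
g("gL base",95,575,0);g("gR base",620,612,0)
for q in [(405,443),(470,443),(478,545),(410,548)]: g("car top",*q,.036)
for q in [(412,570),(475,567)]: g("car bot near",*q,.0)
s=lambda n,u,v,z:c(n,u,v,220,220,4,z,"scene")
for q in [(195,188),(250,175),(293,268),(232,285)]: s("car scene",*q,.036)
for q in [(229,192),(243,216),(260,242)]: s("well",*q,.036)
s("guard L",525,28,.112); s("guard R",38,110,.112)
m=lambda n,u,v,z:c(n,u,v,140,160,5,z)
for q in [(112,57),(320,70),(278,520),(65,505)]: m("mat",*q,.004)
for q in [(155,342),(203,348),(185,474),(135,470)]: m("hand",*q,.038)
m("corner",225,98,.014); m("tip",325,108,.014); m("bar at handle",188,345,.014)
w=lambda n,u,v,z:c(n,u,v,320,180,4,z)
w("green",267,97,.045);w("red",256,228,.045)
for q in [(222,68),(328,82),(314,260),(192,242)]: w("box",*q,.045)
w("g2",179,394,.045);w("r2",147,527,.045)
w("paddle",290,152,.12)
E
```

```text
gL front top [0.6619 0.1575 0.112 ]
gR front top [ 0.6481 -0.1588  0.112 ]
gL back of bar [0.6718 0.1569 0.112 ]
gR [ 0.6581 -0.1589  0.112 ]
gL base [0.6631 0.1552 0.    ]
gR base [ 0.6497 -0.155   0.    ]
car top [ 0.7367 -0.0243  0.036 ]
car top [ 0.7379 -0.062   0.036 ]
car top [ 0.677  -0.0674  0.036 ]
car top [ 0.6741 -0.0283  0.036 ]
car bot near [ 0.6717 -0.0314  0.    ]
car bot near [ 0.6746 -0.0687  0.    ]
car scene [ 0.6715 -0.0669  0.036 ]
car scene [ 0.6711 -0.0305  0.036 ]
car scene [ 0.7524 -0.0315  0.036 ]
car scene [ 0.7539 -0.0702  0.036 ]
well [ 0.6812 -0.0478  0.036 ]
well [ 0.7032 -0.0461  0.036 ]
well [ 0.7267 -0.0433  0.036 ]
guard L [0.6724 0.1508 0.112 ]
guard R [ 0.6538 -0.1588  0.112 ]
mat [0.6074 0.345  0.004 ]
mat [0.603  0.2248 0.004 ]
mat [0.3437 0.2354 0.004 ]
mat [0.3495 0.3545 0.004 ]
hand [0.4392 0.3014 0.038 ]
hand [0.4365 0.2749 0.038 ]
hand [0.3674 0.2807 0.038 ]
hand [0.369  0.3079 0.038 ]
corner [0.5827 0.2763 0.014 ]
tip [0.5784 0.219  0.014 ]
bar at handle [0.4402 0.289  0.014 ]
green [ 0.5206 -0.297   0.045 ]
red [ 0.4284 -0.2877  0.045 ]
box [ 0.5405 -0.2654  0.045 ]
box [ 0.5324 -0.3404  0.045 ]
box [ 0.4072 -0.3278  0.045 ]
box [ 0.4177 -0.2429  0.045 ]
g2 [ 0.3139 -0.2329  0.045 ]
r2 [ 0.2252 -0.2104  0.045 ]
paddle [ 0.4723 -0.2893  0.12  ]
```

View pics/s_sw.png

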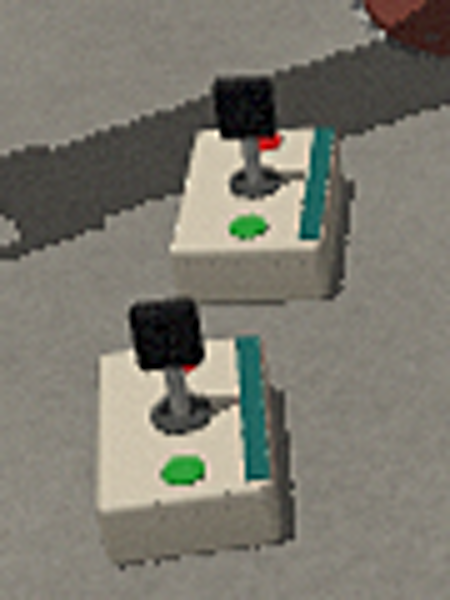

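```bash
cat >> h.py <<'E'
def Q(a): return R.from_euler('z',a)*R.from_euler('x',np.pi)
E
python3 - <<'E'
from h import *
print(goal([.45,-.44,.25],Q(-.083)))
E
```

```text
(array([23.85, -4.21, -5.28]), array([-0.002,  0.   ,  0.491]))
```

Far box is the top-image one at (384,221) (≈(0.47,-0.29), 0.56 m from base); the near one at (360,295) (≈0.35 m) is a decoy. Rod first.

play_rows(
  commands=[
    {"dx": 5, "dy": -1, "dz": -2, "rz": 0.12},
    {"dx": 10, "dy": -2, "dz": -4, "rz": 0.25},
    {"dx": 15, "dy": -3, "dz": -5.3, "rz": 0.37},
    {"dx": 20, "dy": -3.6, "dz": -5.3, "rz": 0.491},
    {"dx": 23.8, "dy": -4.2, "dz": -5.3, "rz": 0.491},
  ],
)

```text
invalid input
```

```bash
python3 - <<'E'
from h import *
print(pose()[0],goal([.53,-.1,.25],Q(-.083)),goal([.403,.29,.12],Q(-.083)))
E
```

```text
[ 0.24769223 -0.57312927  0.1970773 ] (array([ 44.68, -32.24,  -5.22]), array([-0.002,  0.   ,  0.491])) (array([ 48.49, -73.06,   7.86]), array([-0.002,  0.   ,  0.491]))
```

play_rows(
  commands=[
    {"dx": 5, "dy": -1, "dz": -2, "rx": 0, "ry": 0, "rz": 0.12, "claw": 0},
    {"dx": 10, "dy": -2, "dz": -4, "rx": 0, "ry": 0, "rz": 0.25, "claw": 0},
    {"dx": 15, "dy": -3, "dz": -5.3, "rx": 0, "ry": 0, "rz": 0.37, "claw": 0},
    {"dx": 20, "dy": -3.6, "dz": -5.3, "rx": 0, "ry": 0, "rz": 0.491, "claw": 0},
    {"dx": 23.8, "dy": -4.2, "dz": -5.3, "rx": 0, "ry": 0, "rz": 0.491, "claw": 0},
  ],
)

```text
time: 0.6
tool_pos: [0.4508, -0.4394, 0.251]
tool_rot: [-0.0, 0.999, -0.043, 0.0]
contact_force: [0.5, -1.0, -0.2]
gripper_width: 1.002
```

```bash
python3 - <<'E'
from h import *
print(pose()[0],goal([.53,-.1,.25],Q(-.083)),goal([.403,.29,.12],Q(-.083)))
E
```

```text
[ 0.45082446 -0.43943823  0.25097904] (array([  4.99, -34.5 ,   0.12]), array([-0.001, -0.   , -0.002])) (array([-11.  , -72.26,  13.15]), array([-0.001, -0.   , -0.002]))
```

play_rows(
  commands=[
    {"dx": 1, "dy": -5, "dz": 0, "rx": 0, "ry": 0, "rz": 0, "claw": 0},
    {"dx": 2, "dy": -10, "dz": 0, "rx": 0, "ry": 0, "rz": 0, "claw": 0},
    {"dx": 3, "dy": -15, "dz": 0, "rx": 0, "ry": 0, "rz": 0, "claw": 0},
    {"dx": 4, "dy": -20, "dz": 0, "rx": 0, "ry": 0, "rz": 0, "claw": 0},
    {"dx": 4, "dy": -25, "dz": 0, "rx": 0, "ry": 0, "rz": 0, "claw": 0},
  ],
)

```text
time: 1.1
tool_pos: [0.5118, -0.1969, 0.2505]
tool_rot: [-0.001, 0.999, -0.043, -0.0]
contact_force: [0.7, 0.0, -0.1]
gripper_width: 0.998
```

play_rows(
  commands=[
    {"dx": -0.5, "dy": -5, "dz": 0, "rx": 0, "ry": 0, "rz": 0, "claw": 0},
    {"dx": -1, "dy": -10, "dz": 1, "rx": 0, "ry": 0, "rz": 0, "claw": 0},
    {"dx": -2, "dy": -15, "dz": 2, "rx": 0, "ry": 0, "rz": 0, "claw": 0},
    {"dx": -4, "dy": -19.5, "dz": 3, "rx": 0, "ry": 0, "rz": 0, "claw": 0},
    {"dx": -6, "dy": -24, "dz": 4, "rx": 0, "ry": 0, "rz": 0, "claw": 0},
  ],
)

```text
time: 1.6
tool_pos: [0.4733, 0.0437, 0.2111]
tool_rot: [-0.001, 0.999, -0.043, -0.0]
contact_force: [0.8, 0.2, -0.3]
gripper_width: 1.001
```

```bash
python3 - <<'E'
from h import *
print(pose()[0],goal([.403,.29,.16],Q(-.083)))
E
```

```text
[0.47332879 0.04374778 0.21108726] (array([ -9.11, -23.93,   5.15]), array([-0.001,  0.001, -0.003]))
```

play_rows(
  commands=[
    {"dx": -1.8, "dy": -4.6, "dz": 1, "rx": 0, "ry": 0, "rz": 0, "claw": 0},
    {"dx": -3.6, "dy": -9.2, "dz": 2, "rx": 0, "ry": 0, "rz": 0, "claw": 0},
    {"dx": -5.4, "dy": -13.8, "dz": 3, "rx": 0, "ry": 0, "rz": 0, "claw": 0},
    {"dx": -7.3, "dy": -18.5, "dz": 4, "rx": 0, "ry": 0, "rz": 0, "claw": 0},
    {"dx": -9.1, "dy": -23.9, "dz": 5.1, "rx": 0, "ry": 0, "rz": 0, "claw": 0},
  ],
)

```text
time: 2.1
tool_pos: [0.4047, 0.279, 0.1623]
tool_rot: [-0.001, 0.999, -0.043, -0.0]
contact_force: [0.3, -0.2, 0.0]
gripper_width: 1.0
```

```bash
python3 - <<'E'
from h import *
print(pose()[0],goal([.403,.29,.11],Q(-.083)))
im=grab_frame("wrist")
for p in wproj([[.403,.2905,.038],[.438,.288,.038],[.368,.294,.038],[.5827,.2763,.014]]): print(p); cv2.circle(im,tuple(int(round(x)) for x in p),2,(0,0,255),-1)
cv2.imwrite("pics/w1.png",im)
E
```

```text
[0.40470546 0.27899431 0.1622851 ] (array([-0.26, -1.08,  5.23]), array([-0.001,  0.001, -0.002]))
[272.61674114 196.03139278]
[272.14030456 161.92871153]
[272.13370113 228.14418793]
[272.04469529   5.21674163]
```

View pics/w1.png

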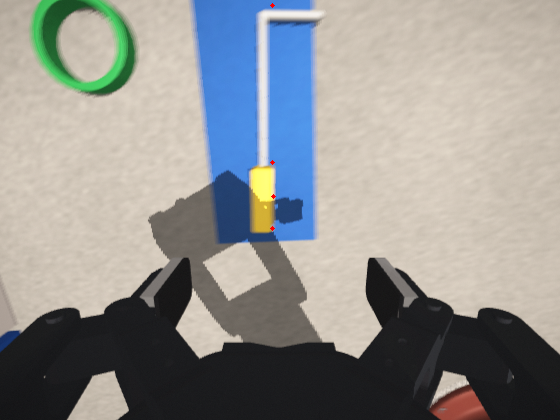

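play_rows(
  commands=[
    {"dx": 0, "dy": 0, "dz": 0, "rx": 0, "ry": 0, "rz": 0, "claw": 0},
    {"dx": 0, "dy": 0, "dz": 0, "rx": 0, "ry": 0, "rz": 0, "claw": 0},
  ],
)

```text
time: 2.35
tool_pos: [0.4007, 0.2848, 0.1596]
tool_rot: [-0.002, 0.999, -0.039, -0.003]
contact_force: [0.9, -0.7, -0.2]
gripper_width: 1.0
```

```bash
python3 - <<'E'
from h import *
print(pose()[0])
im=grab_frame("wrist")
for p in wproj([[.403,.2905,.038],[.438,.288,.038],[.368,.294,.038],[.5827,.2763,.014]]): print(p); cv2.circle(im,tuple(int(round(x)) for x in p),2,(0,0,255),-1)
cv2.imwrite("pics/w2.png",im)
crop(im,"pics/w2c.png",200,0,360,260,3) if 0 else crop(im,"pics/w2c.png",200,0,340,250,2.4)
E
```

```text
[0.40068673 0.28475081 0.15963743]
[272.00889444 196.05723429]
[271.50617613 161.91872517]
[271.54958467 228.19939984]
[271.32834399   4.98211755]
```

View pics/w2c.png

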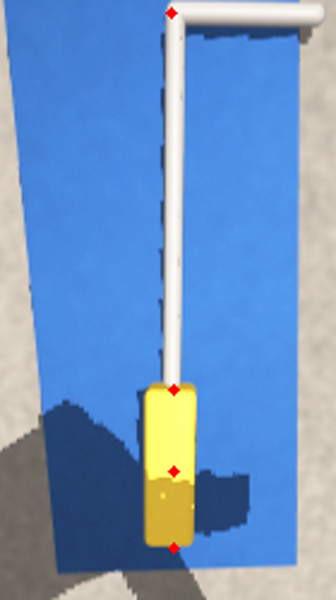

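```bash
python3 - <<'E'
from h import *
print(goal([.403,.291,.010],Q(-.083)))
E
```

```text
(array([ 0.19, -0.64, 15.01]), array([-0.004,  0.006,  0.003]))
```

play_rows(
  commands=[
    {"dx": 0.2, "dy": -0.6, "dz": 4, "rx": -0.004, "ry": 0.006, "rz": 0.003, "claw": 0},
    {"dx": 0.2, "dy": -0.6, "dz": 8, "rx": -0.004, "ry": 0.006, "rz": 0.003, "claw": 0},
    {"dx": 0.2, "dy": -0.6, "dz": 10.5, "rx": -0.004, "ry": 0.006, "rz": 0.003, "claw": 0.3},
    {"dx": 0.2, "dy": -0.6, "dz": 12, "rx": -0.004, "ry": 0.006, "rz": 0.003, "claw": 0.4},
    {"dx": 0.2, "dy": -0.6, "dz": 13, "rx": -0.004, "ry": 0.006, "rz": 0.003, "claw": 0.4},
  ],
)

```text
time: 2.9
tool_pos: [0.4036, 0.2893, 0.0294]
tool_rot: [0.0, 0.999, -0.042, -0.0]
contact_force: [0.4, -0.4, -0.2]
gripper_width: 0.599
```

```bash
python3 - <<'E'
from h import *
print(goal([.403,.291,.010],Q(-.083)))
E
```

```text
(array([-0.07, -0.16,  1.94]), array([ 0.   ,  0.001, -0.002]))
```

play_rows(
  commands=[
    {"dx": 0, "dy": -0.1, "dz": 1.2, "rx": 0, "ry": 0, "rz": 0, "claw": 0.4},
    {"dx": 0, "dy": -0.1, "dz": 1.9, "rx": 0, "ry": 0, "rz": 0, "claw": 0.4},
    {"dx": 0, "dy": -0.1, "dz": 1.9, "rx": 0, "ry": 0, "rz": 0, "claw": 0.6},
    {"dx": 0, "dy": -0.1, "dz": 1.9, "rx": 0, "ry": 0, "rz": 0, "claw": 1},
    {"dx": 0, "dy": -0.1, "dz": 1.9, "rx": 0, "ry": 0, "rz": 0, "claw": 1},
  ],
)

```text
time: 3.4
tool_pos: [0.4044, 0.2907, 0.0113]
tool_rot: [-0.0, 0.999, -0.042, 0.0]
contact_force: [0.9, 1.1, 0.4]
gripper_width: 0.093
```

play_rows(
  commands=[
    {"dx": 0, "dy": 0, "dz": 0, "rx": 0, "ry": 0, "rz": 0, "claw": 1},
    {"dx": 0, "dy": 0, "dz": 0, "rx": 0, "ry": 0, "rz": 0, "claw": 1},
    {"dx": 0, "dy": 0, "dz": 0, "rx": 0, "ry": 0, "rz": 0, "claw": 1},
  ],
)

```text
time: 3.7
tool_pos: [0.4046, 0.2909, 0.0116]
tool_rot: [-0.0, 0.999, -0.042, 0.001]
contact_force: [-0.0, -0.8, -0.1]
gripper_width: 0.0
```

```bash
python3 - <<'E'
from h import *
cv2.imwrite("pics/w3.png",grab_frame("wrist"))
crop(grab_frame("top"),"pics/t3.png",120,150,240,290,4)
crop(grab_frame("scene"),"pics/s3.png",300,140,440,260,4)
E
```

```text
(no output)
```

View pics/w3.png

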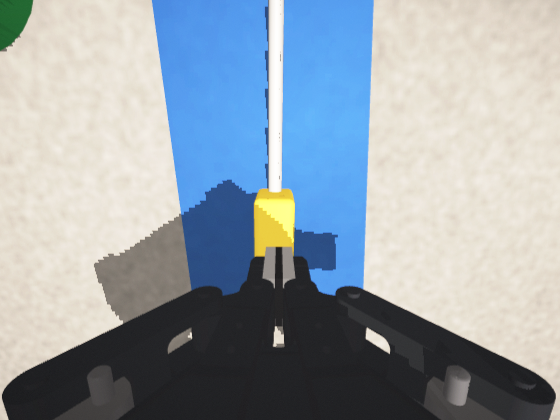

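View pics/s3.png

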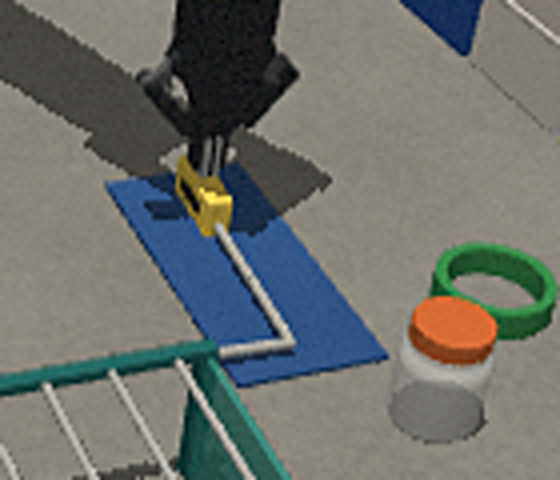

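```bash
python3 - <<'E'
from h import *
t,r=pose(); print(t)
P=[t,t+[0,0,.019],[.403,.2905,.038],[.368,.294,.038],[.5827,.2763,.014]]
print(wproj(P)); print(proj("scene",P)); print(((proj("scene",P)-[300,140])*4).round())
print(((proj("top",P)-[120,150])*4).round())
E
```

```text
[0.40436816 0.29075717 0.01133356]
[[ 277.58722029  239.47235693]
 [ 277.49988556  251.17052208]
 [ 278.13675641  258.89585198]
 [ 277.25201388  314.61020155]
 [ 275.80347482 -118.16018506]]
[[349.42318103 190.93704793]
 [350.11901674 186.06643508]
 [350.13902484 183.85838613]
 [346.32854228 177.82765054]
 [372.24128497 225.15912815]]
[[198. 204.]
 [200. 184.]
 [201. 175.]
 [185. 151.]
 [289. 341.]]
[[224. 365.]
 [218. 364.]
 [215. 365.]
 [207. 416.]
 [258. 117.]]
```

View pics/t3.png

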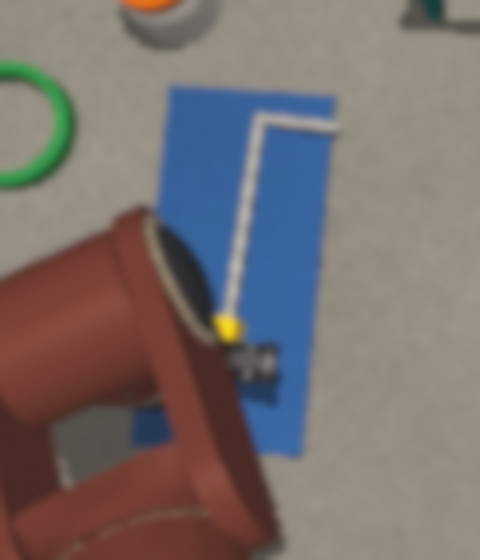

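play_rows(
  commands=[
    {"dx": 0, "dy": 0, "dz": -1, "rx": 0, "ry": 0, "rz": 0, "claw": 1},
    {"dx": 0, "dy": 0, "dz": -2, "rx": 0, "ry": 0, "rz": 0, "claw": 1},
    {"dx": 0, "dy": 0, "dz": -3, "rx": 0, "ry": 0, "rz": 0, "claw": 1},
    {"dx": 0, "dy": 0, "dz": -3, "rx": 0, "ry": 0, "rz": 0, "claw": 1},
  ],
)

```text
time: 4.25
tool_pos: [0.406, 0.2916, 0.044]
tool_rot: [-0.001, 0.999, -0.042, 0.003]
contact_force: [0.5, 0.8, 0.5]
gripper_width: -0.002
```

```bash
python3 - <<'E'
from h import *
cv2.imwrite("pics/w4.png",grab_frame("wrist"))
crop(grab_frame("scene"),"pics/s4.png",300,140,440,260,4)
E
```

```text
(no output)
```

View pics/w4.png

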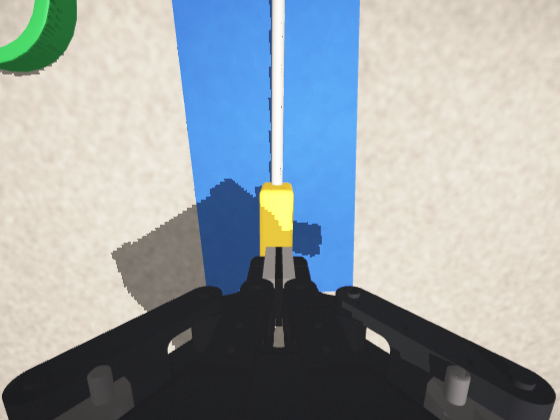

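View pics/s4.png

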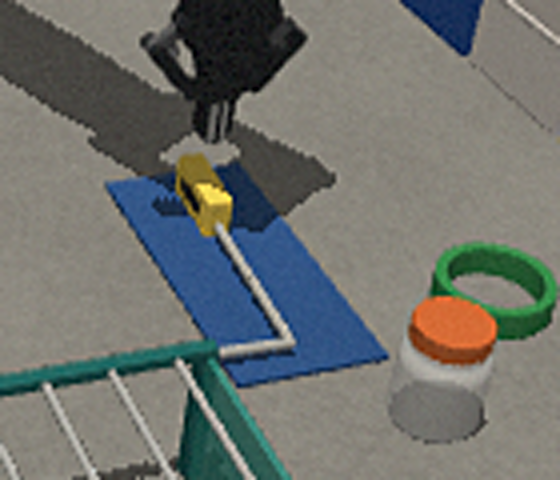

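```bash
python3 - <<'E'
from h import *
t,r=pose(); print(t)
for z in (0,.02,.04): print(((proj("scene",t+[0,0,z])-[300,140])*4).round())
print(monitor.state()['joint_pos'])
for z in (.03,.045,.06,.08): print(z, at("scene",300+217/4,140+143/4,z))
E
```

```text
[0.40478852 0.2909775  0.04211193]
[[203. 172.]]
[[206. 151.]]
[[209. 130.]]
[ 4.73811890e-01 -1.01530583e-01  2.03806334e+00  8.42455605e-05
  1.20235544e+00  2.12916412e+00]
0.03 [0.35377404 0.33070242 0.03      ]
0.045 [0.3738855  0.31859636 0.045     ]
0.06 [0.39399696 0.30649029 0.06      ]
0.08 [0.42081225 0.29034887 0.08      ]
```

```bash
python3 - <<'E'
from h import *
crop("pics/w4.png","pics/w4c.png",210,170,350,320,4)
im=grab_frame("scene"); crop(im,"pics/s5c.png",325,100,385,200,6)
E
```

```text
(no output)
```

View pics/w4c.png

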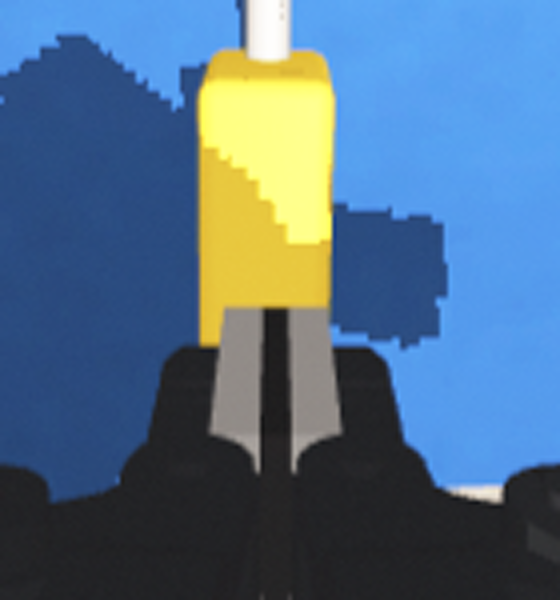

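View pics/s5c.png

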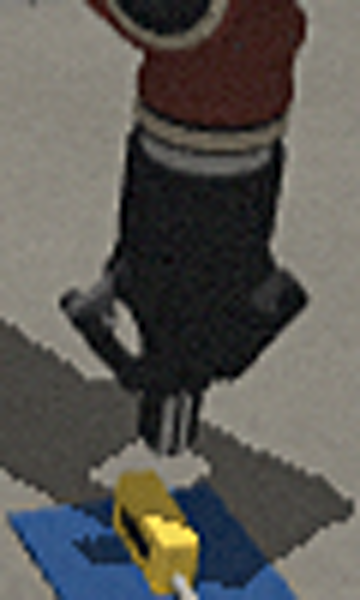

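```bash
python3 - <<'E'
from h import *
t,r=pose(); print(t, monitor.state()['gripper_width'], monitor.state()['time'])
for z in (.04,.05,.06,.07,.08,.09,.1): print(z, wat(278.5,247,z), at("scene",353.3,175.3,z))
# body/arm check: flange: wrist end ring bottom approx (325+205/6,100+165/6)
for d in (0,.019,.073,.15,.2): print(d, (proj("scene",t+r.apply([0,0,-d]))-[325,100])*6)
E
```

```text
[0.40435526 0.29076768 0.04149961] 0.00014774624577058268 4.4
0.04 [0.39857901 0.29067426 0.04      ] [0.3638566  0.32085358 0.04      ]
0.05 [0.40261875 0.29033271 0.05      ] [0.37730706 0.31280577 0.05      ]
0.06 [0.4066585  0.28999115 0.06      ] [0.39075752 0.30475795 0.06      ]
0.07 [0.41069825 0.2896496  0.07      ] [0.40420798 0.29671014 0.07      ]
0.08 [0.41473799 0.28930805 0.08      ] [0.41765843 0.28866233 0.08      ]
0.09 [0.41877774 0.28896649 0.09      ] [0.43110889 0.28061451 0.09      ]
0.1 [0.42281749 0.28862494 0.1       ] [0.44455935 0.2725667  0.1       ]
0 [[153.20722677 498.98084316]]
0.019 [[157.44545512 468.9556719 ]]
0.073 [[169.88823131 380.80646062]]
0.15 [[188.71868198 247.40460961]]
0.2 [[201.69057106 155.50696764]]
```

```bash
python3 - <<'E'
from h import *
print(goal([.403,.291,.010],Q(-.083)))
E
```

```text
(array([-0.14, -0.01,  3.15]), array([-0.001, -0.001, -0.002]))
```

play_rows(
  commands=[
    {"dx": 0, "dy": 0, "dz": 0, "rx": 0, "ry": 0, "rz": 0, "claw": 0.3},
    {"dx": 0, "dy": 0, "dz": 0, "rx": 0, "ry": 0, "rz": 0, "claw": 0.3},
    {"dx": 0, "dy": 0, "dz": 1, "rx": 0, "ry": 0, "rz": 0, "claw": 0.3},
    {"dx": 0, "dy": 0, "dz": 2, "rx": 0, "ry": 0, "rz": 0, "claw": 0.3},
    {"dx": 0, "dy": 0, "dz": 3, "rx": 0, "ry": 0, "rz": 0, "claw": 0.3},
  ],
)

```text
time: 4.9
tool_pos: [0.4038, 0.2905, 0.01]
tool_rot: [-0.0, 0.999, -0.042, 0.0]
contact_force: [0.2, -0.4, -0.1]
gripper_width: 0.701
```

play_rows(
  commands=[
    {"dx": 0, "dy": 0, "dz": 0.7, "rx": 0, "ry": 0, "rz": 0, "claw": 0.3},
    {"dx": 0, "dy": 0, "dz": 1.4, "rx": 0, "ry": 0, "rz": 0, "claw": 0.3},
    {"dx": 0, "dy": 0, "dz": 1.8, "rx": 0, "ry": 0, "rz": 0, "claw": 0.3},
    {"dx": 0, "dy": 0, "dz": 1.8, "rx": 0, "ry": 0, "rz": 0, "claw": 0.3},
  ],
)

```text
time: 5.3
tool_pos: [0.4033, 0.2902, -0.0088]
tool_rot: [0.0, 0.999, -0.042, -0.001]
contact_force: [0.4, -0.5, 0.6]
gripper_width: 0.7
```

```bash
python3 - <<'E'
from h import *
print(monitor.state()['tool_pos'],monitor.state()['contact_force'])
crop(grab_frame("scene"),"pics/s6.png",325,120,405,240,5)
crop(grab_frame("wrist"),"pics/w6.png",130,120,430,340,2.5)
E
```

```text
[ 0.40333403  0.29022247 -0.0088157 ] [ 0.37375783 -0.49013599  0.62751087]
```

View pics/s6.png

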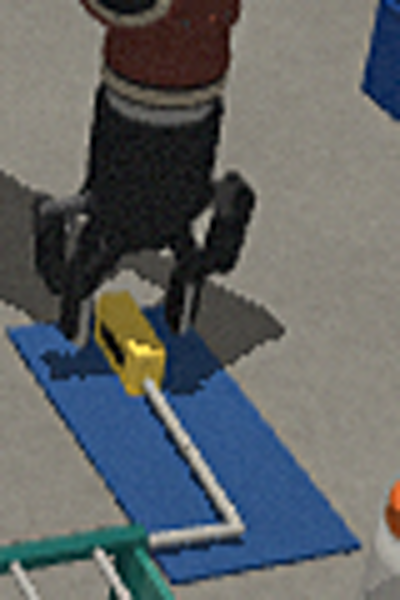

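View pics/w6.png

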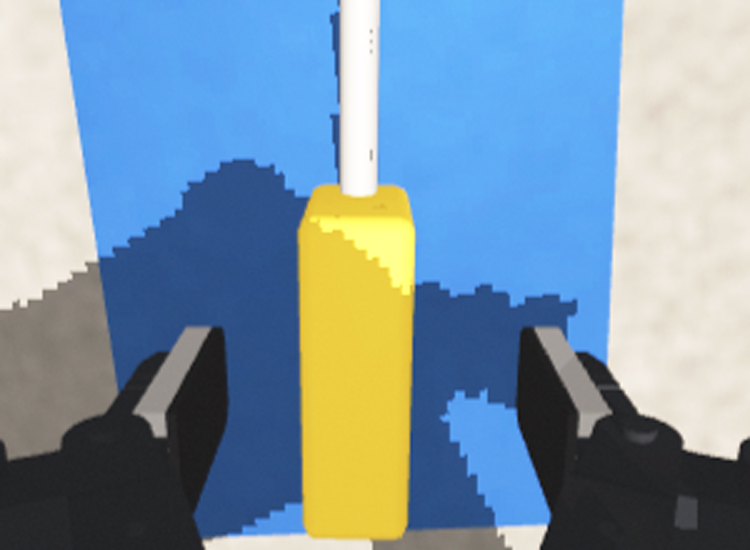

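play_rows(
  commands=[
    {"dx": 0, "dy": 0, "dz": 0.6, "rx": 0, "ry": 0, "rz": 0, "claw": 0.3},
    {"dx": 0, "dy": 0, "dz": 1.2, "rx": 0, "ry": 0, "rz": 0, "claw": 0.3},
    {"dx": 0, "dy": 0, "dz": 1.2, "rx": 0, "ry": 0, "rz": 0, "claw": 0.3},
    {"dx": 0, "dy": 0, "dz": 1.2, "rx": 0, "ry": 0, "rz": 0, "claw": 0.5},
    {"dx": 0, "dy": 0, "dz": 1.2, "rx": 0, "ry": 0, "rz": 0, "claw": 0.6},
  ],
)

```text
time: 5.9
tool_pos: [0.4041, 0.2907, -0.0197]
tool_rot: [-0.0, 0.999, -0.042, 0.0]
contact_force: [-0.6, 0.1, -0.4]
gripper_width: 0.402
```

play_rows(
  commands=[
    {"dx": 0, "dy": 0, "dz": 0, "rx": 0, "ry": 0, "rz": 0, "claw": 1},
    {"dx": 0, "dy": 0, "dz": 0, "rx": 0, "ry": 0, "rz": 0, "claw": 1},
    {"dx": 0, "dy": 0, "dz": 0, "rx": 0, "ry": 0, "rz": 0, "claw": 1},
    {"dx": 0, "dy": 0, "dz": 0, "rx": 0, "ry": 0, "rz": 0, "claw": 1},
  ],
)

```text
time: 6.3
tool_pos: [0.4046, 0.2909, -0.0192]
tool_rot: [-0.001, 0.999, -0.042, 0.001]
contact_force: [0.4, 0.9, 3.0]
gripper_width: 0.244
```

play_rows(
  commands=[
    {"dx": 0, "dy": 0, "dz": -1, "rx": 0, "ry": 0, "rz": 0, "claw": 1},
    {"dx": 0, "dy": 0, "dz": -3, "rx": 0, "ry": 0, "rz": 0, "claw": 1},
    {"dx": 0, "dy": 0, "dz": -6, "rx": 0, "ry": 0, "rz": 0, "claw": 1},
    {"dx": 0, "dy": 0, "dz": -6, "rx": 0, "ry": 0, "rz": 0, "claw": 1},
  ],
)

```text
time: 6.7
tool_pos: [0.4074, 0.2923, 0.0451]
tool_rot: [-0.002, 0.999, -0.042, 0.004]
contact_force: [1.1, 0.8, -1.5]
gripper_width: 0.246
```

```bash
python3 - <<'E'
from h import *
t,r=pose(); print(t,monitor.state()['contact_force'])
g=t+[0,0,.0402]; c=g+R.from_euler('z',-.083).apply([.18,0,-.007]); P=[g,c]
print(P)
for n in("scene","top"):
    im=grab_frame(n)
    for p in proj(n,P): print(n,p)
    crop(im,f"pics/{n}7.png",*((320,100,440,240) if n=="scene" else (130,150,230,270)),5 if n=="scene" else 5)
print(goal([.43,.20,.042],Q(.08)),goal([.43,.09,.042],Q(.08)))
E
```

```text
[0.40738262 0.29232755 0.04509134] [ 1.14703468  0.84702854 -1.51164912]
[array([0.40738262, 0.29232755, 0.08529134]), array([0.58676297, 0.2774047 , 0.07829134])]
scene [353.08770998 171.93770652]
scene [376.69910873 208.30030511]
top [168.75606675 238.43727315]
top [179.11213097 172.51933184]
(array([ 3.29,  8.85, -0.1 ]), array([-0.001, -0.002, -0.165])) (array([ 4.22, 19.81, -0.11]), array([-0.001, -0.002, -0.165]))
```

View pics/scene7.png

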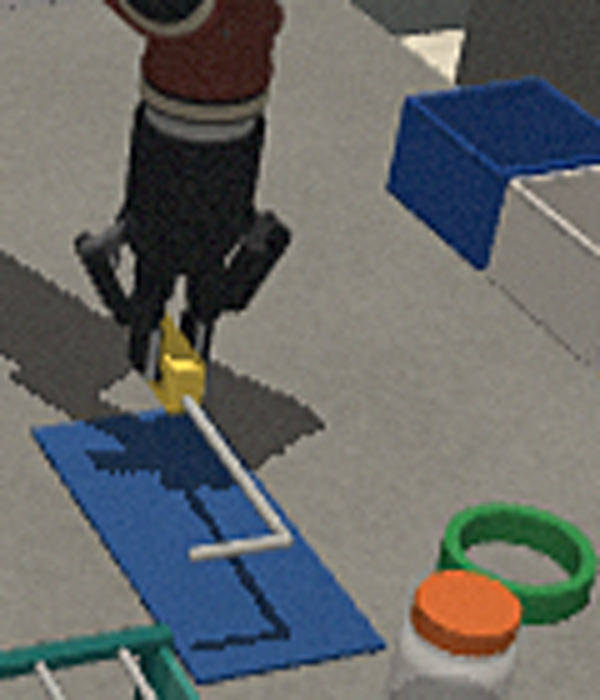

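play_rows(
  commands=[
    {"dx": 1, "dy": 4, "dz": 0, "rx": 0, "ry": 0, "rz": -0.08, "claw": 1},
    {"dx": 2, "dy": 8, "dz": 0, "rx": 0, "ry": 0, "rz": -0.165, "claw": 1},
    {"dx": 3, "dy": 12, "dz": 0, "rx": 0, "ry": 0, "rz": -0.165, "claw": 1},
    {"dx": 3.5, "dy": 16, "dz": 0, "rx": 0, "ry": 0, "rz": -0.165, "claw": 1},
    {"dx": 4.2, "dy": 19.8, "dz": 0, "rx": 0, "ry": 0, "rz": -0.165, "claw": 1},
  ],
)

```text
time: 7.3
tool_pos: [0.4278, 0.0884, 0.0387]
tool_rot: [-0.001, 0.999, 0.04, -0.001]
contact_force: [0.1, -0.7, -1.4]
gripper_width: 0.248
```

```bash
python3 - <<'E'
from h import *
print(pose()[0],goal([.43,.055,-.013],Q(.08)),goal([.588,.068,-.013],Q(.08)))
E
```

```text
[0.42778669 0.08841117 0.03870127] (array([-0.04,  3.35,  5.17]), array([-0.001,  0.001,  0.   ])) (array([15.81,  3.33,  5.15]), array([-0.001,  0.001,  0.   ]))
```

play_rows(
  commands=[
    {"dx": 0, "dy": 2, "dz": 1.3, "rx": 0, "ry": 0, "rz": 0, "claw": 1},
    {"dx": 0, "dy": 4, "dz": 2.6, "rx": 0, "ry": 0, "rz": 0, "claw": 1},
    {"dx": 0, "dy": 4.9, "dz": 3.9, "rx": 0, "ry": 0, "rz": 0, "claw": 1},
    {"dx": 0, "dy": 4.9, "dz": 5.2, "rx": 0, "ry": 0, "rz": 0, "claw": 1},
    {"dx": 0, "dy": 4.9, "dz": 5.2, "rx": 0, "ry": 0, "rz": 0, "claw": 1},
  ],
)

```text
time: 7.8
tool_pos: [0.4288, 0.0403, -0.0164]
tool_rot: [-0.001, 0.999, 0.04, -0.004]
contact_force: [0.7, -0.3, -2.2]
gripper_width: 0.247
```

```bash
python3 - <<'E'
from h import *
t,r=pose(); print(t,monitor.state()['contact_force'])
g=t+[0,0,.0402]; a=R.from_euler('z',.08); c=g+a.apply([.18,0,-.007]); tip=c+a.apply([0,-.059,0]); P=[g,c,tip]
print(np.round(P,4)); print(goal([.588,.053,-.013],Q(.08)))
for n in("scene","top"):
    im=grab_frame(n)
    for p in proj(n,P): cv2.circle(im,tuple(int(round(x)) for x in p),1,(255,0,255),-1)
    crop(im,f"pics/{n}8.png",*((200,140,400,310) if n=="scene" else (210,80,350,230)),4)
E
```

```text
[ 0.42884752  0.04032095 -0.01637473] [ 0.65407117 -0.31671822 -2.23289031]
[[ 0.4288  0.0403  0.0238]
 [ 0.6083  0.0547  0.0168]
 [ 0.613  -0.0041  0.0168]]
(array([ 1.596e+01,  1.000e-02, -4.500e-01]), array([-0.003,  0.007,  0.   ]))
```

View pics/scene8.png

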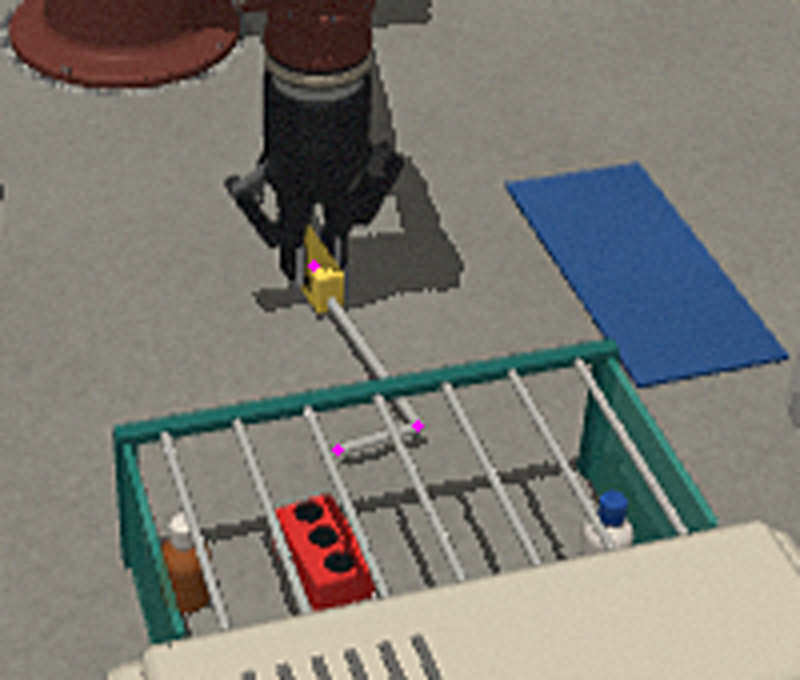

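View pics/top8.png

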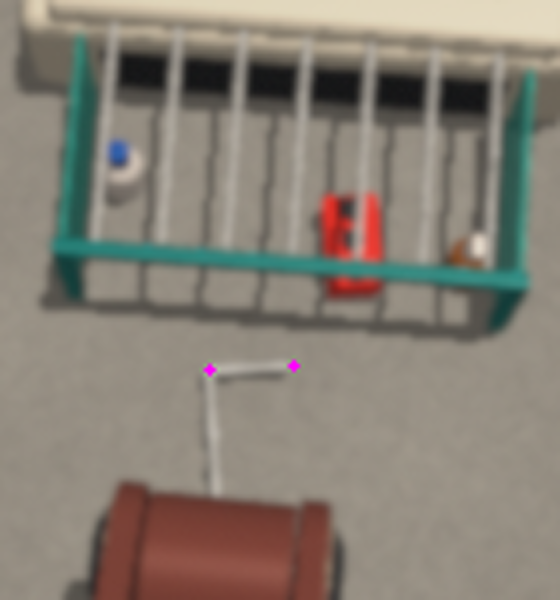

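play_rows(
  commands=[
    {"dx": 3.5, "dy": 0, "dz": -0.4, "rx": 0, "ry": 0.006, "rz": 0, "claw": 1},
    {"dx": 7, "dy": 0, "dz": -0.4, "rx": 0, "ry": 0.006, "rz": 0, "claw": 1},
    {"dx": 10.5, "dy": 0, "dz": -0.4, "rx": 0, "ry": 0.006, "rz": 0, "claw": 1},
    {"dx": 14, "dy": 0, "dz": -0.4, "rx": 0, "ry": 0.006, "rz": 0, "claw": 1},
    {"dx": 16, "dy": 0, "dz": -0.4, "rx": 0, "ry": 0.006, "rz": 0, "claw": 1},
  ],
)

```text
time: 8.4
tool_pos: [0.594, 0.0548, -0.0092]
tool_rot: [-0.001, 0.999, 0.042, 0.003]
contact_force: [-0.8, 0.9, -1.2]
gripper_width: 0.245
```

play_rows(
  commands=[
    {"dx": 0, "dy": 0, "dz": 0, "rx": 0, "ry": 0, "rz": 0, "claw": 1},
  ],
)

```text
time: 8.5
tool_pos: [0.5972, 0.0559, -0.0079]
tool_rot: [-0.001, 0.999, 0.042, 0.005]
contact_force: [-0.9, 0.8, -0.6]
gripper_width: 0.248
```

```bash
cat >> h.py <<'E'
def rod(yaw):
    t,r=pose(); g=t+[0,0,.0402]; a=R.from_euler('z',yaw); c=g+a.apply([.18,0,-.007]); return np.array([g,c,c+a.apply([0,-.059,0])])
E
python3 - <<'E'
from h import *
t,r=pose(); print(t,monitor.state()['contact_force'])
P=rod(.08); print(P.round(4))
for n in("scene","top"):
    im=grab_frame(n)
    for p in proj(n,P): cv2.circle(im,tuple(int(round(x)) for x in p),1,(255,0,255),-1)
    crop(im,f"pics/{n}9.png",*((200,140,400,310) if n=="scene" else (210,80,350,230)),4)
E
```

```text
[ 0.59716515  0.05587803 -0.00789872] [-0.90667716  0.75871883 -0.57113605]
[[0.5972 0.0559 0.0323]
 [0.7766 0.0703 0.0253]
 [0.7813 0.0115 0.0253]]
```

View pics/scene9.png

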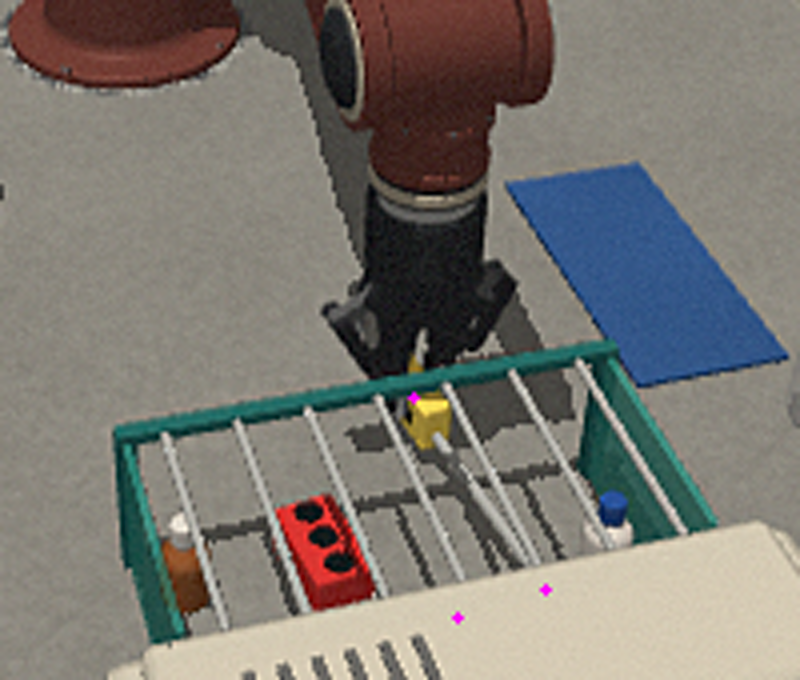

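View pics/top9.png

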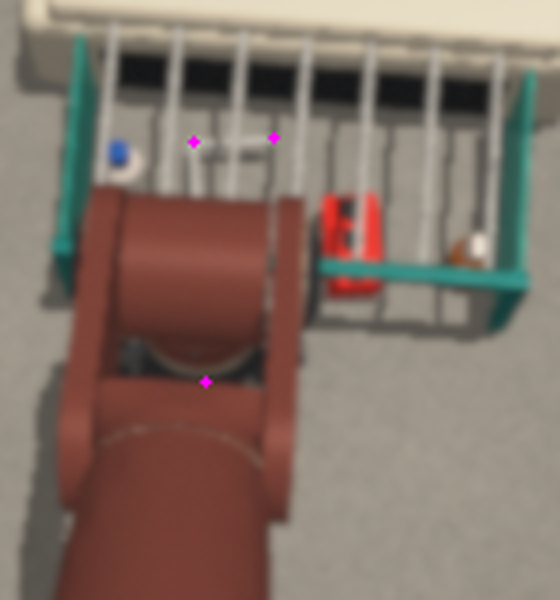

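```bash
python3 - <<'E'
from h import *
print(pose()[0],goal([.589,-.02,-.014],Q(.08)))
E
```

```text
[ 0.59447225  0.05573768 -0.00859008] (array([-1.19,  7.5 ,  0.52]), array([-0.002, -0.007,  0.005]))
```

play_rows(
  commands=[
    {"dx": -1, "dy": 1.5, "dz": 0.5, "rx": 0, "ry": -0.005, "rz": 0.004, "claw": 1},
    {"dx": -1.2, "dy": 3, "dz": 0.5, "rx": 0, "ry": -0.005, "rz": 0.004, "claw": 1},
    {"dx": -1.2, "dy": 4.5, "dz": 0.5, "rx": 0, "ry": -0.005, "rz": 0.004, "claw": 1},
    {"dx": -1.2, "dy": 6.2, "dz": 0.5, "rx": 0, "ry": -0.005, "rz": 0.004, "claw": 1},
    {"dx": -1.2, "dy": 7.2, "dz": 0.5, "rx": 0, "ry": -0.005, "rz": 0.004, "claw": 1},
  ],
)

```text
time: 9.1
tool_pos: [0.5889, -0.0193, -0.0134]
tool_rot: [-0.001, 0.999, 0.039, 0.001]
contact_force: [0.5, 0.7, -1.6]
gripper_width: 0.246
```

play_rows(
  commands=[
    {"dx": 0, "dy": 0, "dz": 0, "rx": 0, "ry": 0, "rz": 0, "claw": 1},
  ],
)

```text
time: 9.2
tool_pos: [0.5893, -0.0212, -0.0131]
tool_rot: [-0.001, 0.999, 0.038, 0.002]
contact_force: [-0.4, -0.1, -1.7]
gripper_width: 0.247
```

```bash
python3 - <<'E'
from h import *
t,r=pose(); print(t,monitor.state()['contact_force'])
P=rod(.08); print(P.round(4))
for n in("scene","top"):
    im=grab_frame(n)
    for p in proj(n,P): cv2.circle(im,tuple(int(round(x)) for x in p),1,(255,0,255),-1)
    crop(im,f"pics/{n}10.png",*((200,140,400,310) if n=="scene" else (210,80,350,230)),4)
E
```

```text
[ 0.58925294 -0.0211911  -0.0131302 ] [-0.35139089 -0.05966381 -1.65504337]
[[ 0.5893 -0.0212  0.0271]
 [ 0.7687 -0.0068  0.0201]
 [ 0.7734 -0.0656  0.0201]]
```

View pics/scene10.png

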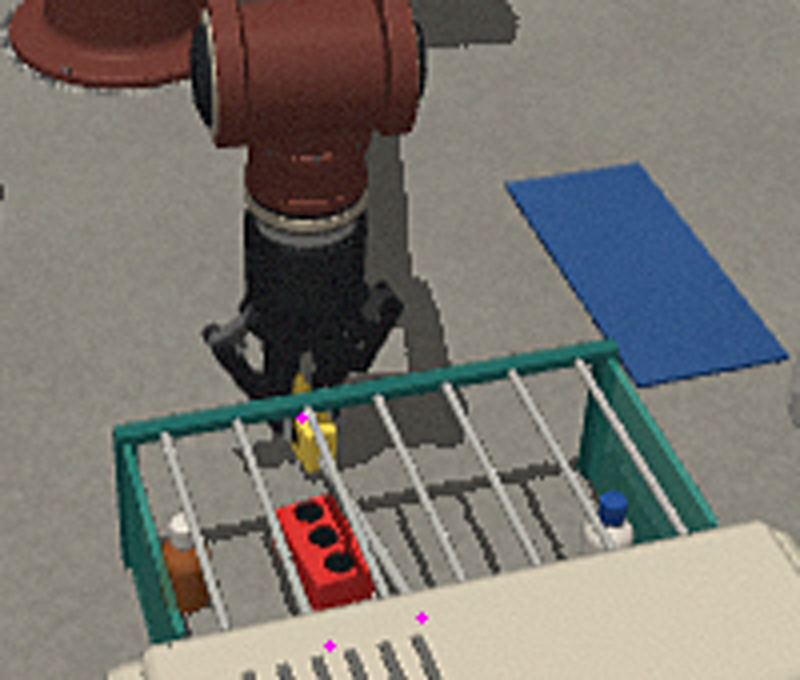

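View pics/top10.png

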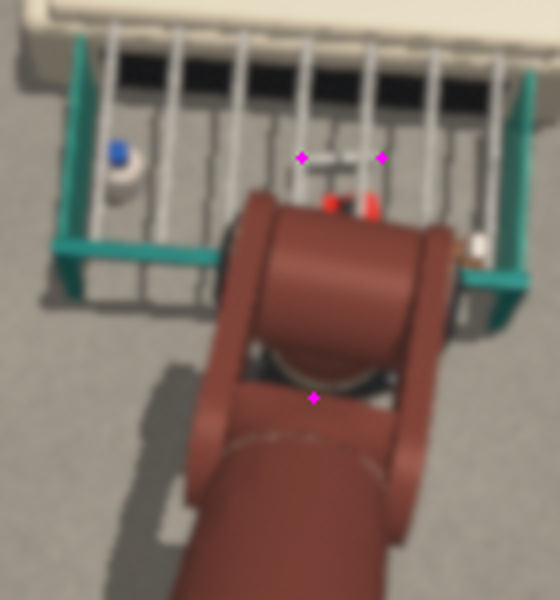

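play_rows(
  commands=[
    {"dx": -1, "dy": 0, "dz": 0.1, "rx": 0, "ry": 0, "rz": 0.004, "claw": 1},
    {"dx": -2, "dy": 0, "dz": 0.1, "rx": 0, "ry": 0, "rz": 0.004, "claw": 1},
    {"dx": -3, "dy": 0, "dz": 0.1, "rx": 0, "ry": 0, "rz": 0.004, "claw": 1},
    {"dx": -4, "dy": 0, "dz": 0.1, "rx": 0, "ry": 0, "rz": 0.004, "claw": 1},
    {"dx": -5, "dy": 0, "dz": 0.1, "rx": 0, "ry": 0, "rz": 0.004, "claw": 1},
  ],
)

```text
time: 9.8
tool_pos: [0.5381, -0.0236, -0.0145]
tool_rot: [-0.001, 0.999, 0.037, 0.002]
contact_force: [-0.0, -0.2, -2.0]
gripper_width: 0.244
```

play_rows(
  commands=[
    {"dx": -1, "dy": 0, "dz": 0, "rx": 0, "ry": 0, "rz": 0, "claw": 1},
    {"dx": -2, "dy": 0, "dz": 0, "rx": 0, "ry": 0, "rz": 0, "claw": 1},
    {"dx": -3, "dy": 0, "dz": 0, "rx": 0, "ry": 0, "rz": 0, "claw": 1},
  ],
)

```text
time: 10.1
tool_pos: [0.5074, -0.0259, -0.0145]
tool_rot: [-0.001, 0.999, 0.037, 0.002]
contact_force: [1.1, -0.8, -1.9]
gripper_width: 0.238
```

```bash
python3 - <<'E'
from h import *
t,r=pose(); print(t,monitor.state()['contact_force'])
P=rod(.08); print(P.round(4)); print(goal([.441,-.033,-.014],Q(.08)))
n="scene"; im=grab_frame(n)
for p in proj(n,P): cv2.circle(im,tuple(int(round(x)) for x in p),1,(255,0,255),-1)
crop(im,f"pics/{n}11.png",200,140,400,310,4)
E
```

```text
[ 0.50739446 -0.02587548 -0.01446581] [ 1.13724535 -0.79390529 -1.90147831]
[[ 0.5074 -0.0259  0.0257]
 [ 0.6868 -0.0115  0.0187]
 [ 0.6915 -0.0703  0.0187]]
(array([-6.67,  0.22, -0.07]), array([-0.001, -0.003, -0.006]))
```

View pics/scene11.png

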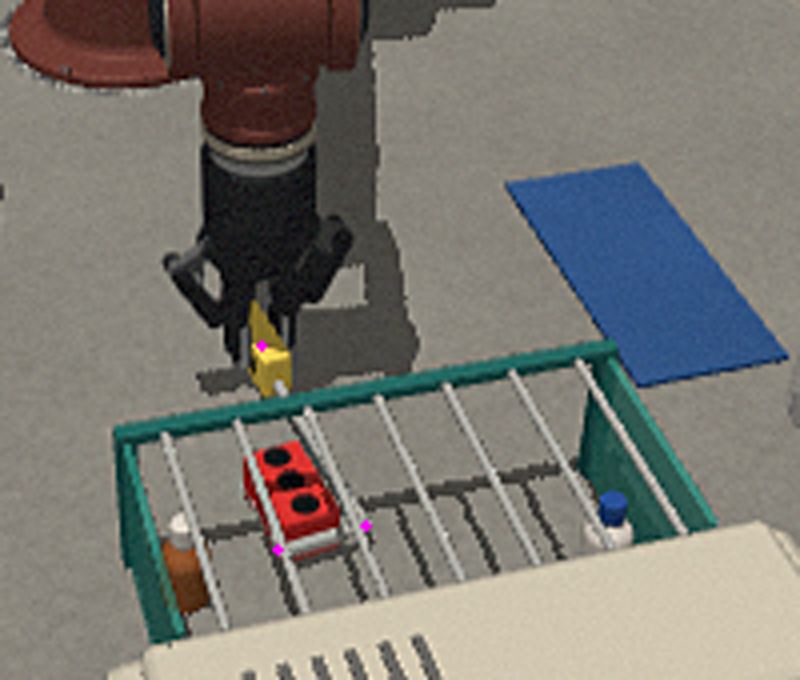

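play_rows(
  commands=[
    {"dx": -1.2, "dy": 0, "dz": 0, "rx": 0, "ry": 0, "rz": 0, "claw": 1},
    {"dx": -2.6, "dy": 0, "dz": 0, "rx": 0, "ry": 0, "rz": 0, "claw": 1},
    {"dx": -4, "dy": 0, "dz": 0, "rx": 0, "ry": 0, "rz": 0, "claw": 1},
    {"dx": -5.4, "dy": 0, "dz": 0, "rx": 0, "ry": 0, "rz": 0, "claw": 1},
    {"dx": -6.6, "dy": 0, "dz": 0, "rx": 0, "ry": 0, "rz": 0, "claw": 1},
  ],
)

```text
time: 10.65
tool_pos: [0.4398, -0.0308, -0.0147]
tool_rot: [-0.001, 0.999, 0.037, 0.001]
contact_force: [1.1, -0.5, -1.2]
gripper_width: 0.244
```

play_rows(
  commands=[
    {"dx": 0, "dy": 0, "dz": 0, "rx": 0, "ry": 0, "rz": 0, "claw": 1},
    {"dx": 0, "dy": 0, "dz": 0, "rx": 0, "ry": 0, "rz": 0, "claw": 1},
  ],
)

```text
time: 10.85
tool_pos: [0.44, -0.0309, -0.0145]
tool_rot: [-0.001, 0.999, 0.037, 0.002]
contact_force: [0.3, 0.1, -1.4]
gripper_width: 0.245
```

```bash
python3 - <<'E'
from h import *
t,r=pose(); print(t,monitor.state()['contact_force'])
P=rod(.08); print(P.round(4))
for n in("scene","top"):
    im=grab_frame(n)
    for p in proj(n,P): cv2.circle(im,tuple(int(round(x)) for x in p),1,(255,0,255),-1)
    crop(im,f"pics/{n}12.png",*((220,140,380,280) if n=="scene" else (210,80,350,230)),5 if n=="scene" else 4)
E
```

```text
[ 0.44003832 -0.03090838 -0.01451628] [ 0.28468543  0.07899385 -1.43997542]
[[ 0.44   -0.0309  0.0257]
 [ 0.6195 -0.0165  0.0187]
 [ 0.6242 -0.0753  0.0187]]
```

View pics/scene12.png

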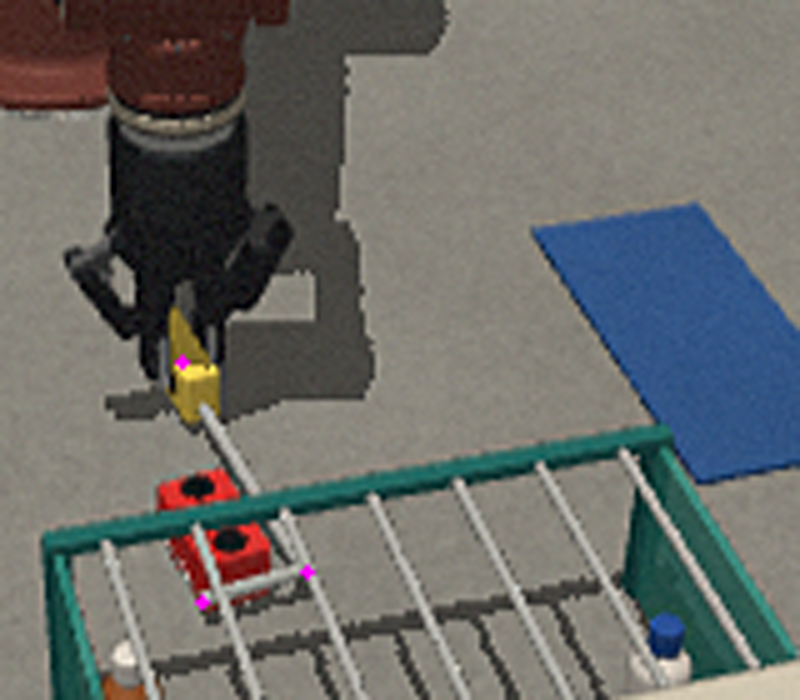

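View pics/top12.png

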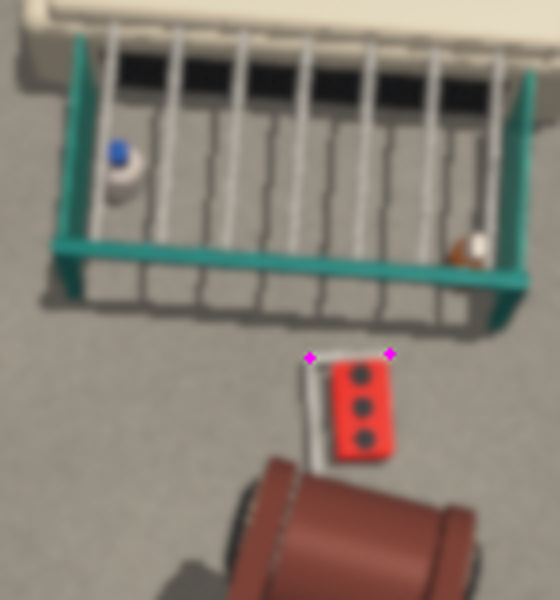

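play_rows(
  commands=[
    {"dx": 0.6, "dy": 0, "dz": 0, "rx": 0, "ry": 0, "rz": 0, "claw": 1},
    {"dx": 1.2, "dy": 0, "dz": 0, "rx": 0, "ry": 0, "rz": 0, "claw": 1},
    {"dx": 1.2, "dy": 0, "dz": 0, "rx": 0, "ry": 0, "rz": 0, "claw": 1},
    {"dx": 1.2, "dy": 0, "dz": -1, "rx": 0, "ry": 0, "rz": 0, "claw": 1},
    {"dx": 1.2, "dy": 0, "dz": -3, "rx": 0, "ry": 0, "rz": 0, "claw": 1},
  ],
)

```text
time: 11.45
tool_pos: [0.4506, -0.0296, 0.0146]
tool_rot: [-0.001, 0.999, 0.037, -0.001]
contact_force: [0.1, 0.6, -2.3]
gripper_width: 0.244
```

play_rows(
  commands=[
    {"dx": 0, "dy": 0, "dz": -2, "rx": 0, "ry": 0, "rz": 0, "claw": 1},
    {"dx": 0, "dy": 0, "dz": -4.5, "rx": 0, "ry": 0, "rz": 0, "claw": 1},
    {"dx": 0, "dy": 0, "dz": -6.5, "rx": 0, "ry": 0, "rz": 0, "claw": 1},
    {"dx": 0, "dy": 0, "dz": -6.5, "rx": 0, "ry": 0, "rz": 0, "claw": 1},
  ],
)

```text
time: 11.85
tool_pos: [0.4534, -0.0304, 0.0836]
tool_rot: [-0.0, 0.999, 0.037, 0.003]
contact_force: [0.6, -0.9, -1.9]
gripper_width: 0.243
```

```bash
python3 - <<'E'
from h import *
t,r=pose(); print(t,monitor.state()['contact_force'])
crop(grab_frame("top"),"pics/top13.png",210,80,350,230,4)
crop(grab_frame("scene"),"pics/scene13.png",220,140,380,280,5)
print(at("top",210+363.5/4,80+407.5/4,.036))
print(goal([.41,.12,.06],Q(-.02)))
E
```

```text
[ 0.45338834 -0.03040168  0.08364271] [ 0.59694855 -0.8634804  -1.883021  ]
[ 0.57911717 -0.05632168  0.036     ]
(array([ -2.95, -15.23,   2.01]), array([-0.002,  0.001,  0.094]))
```

View pics/scene13.png

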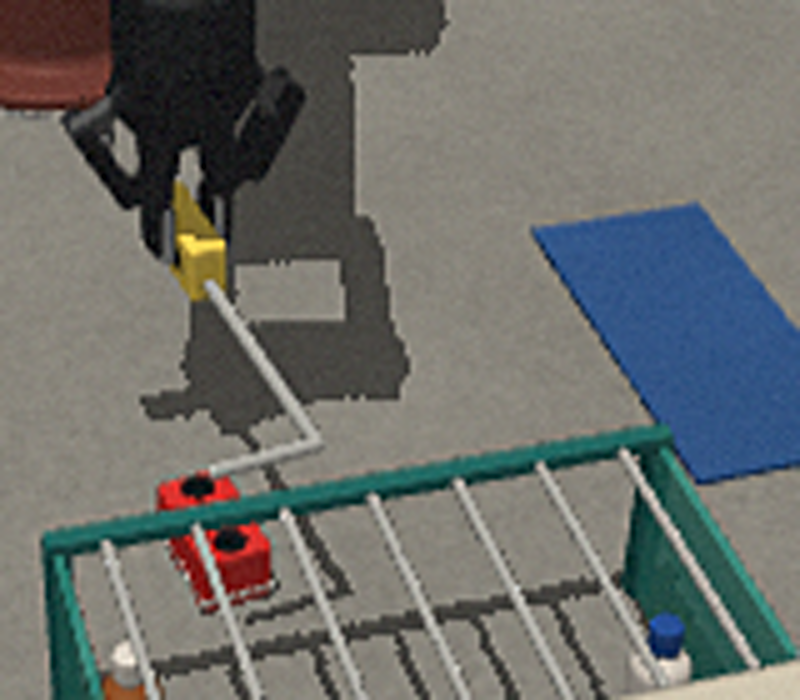

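View pics/top13.png

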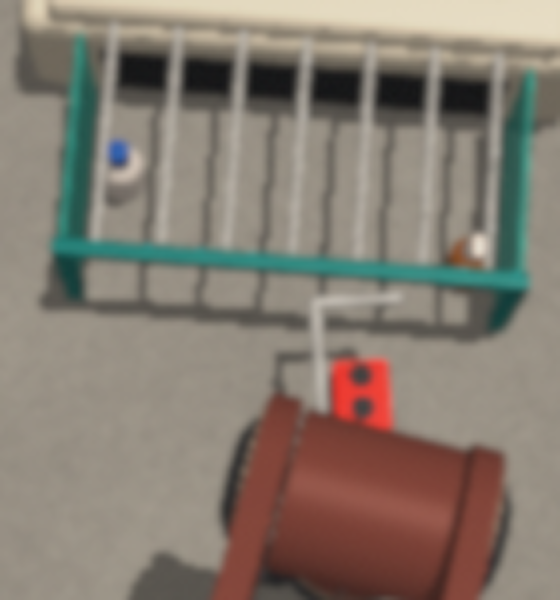

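play_rows(
  commands=[
    {"dx": -2, "dy": -2, "dz": 0, "rx": 0, "ry": 0, "rz": 0.03, "claw": 1},
    {"dx": -3, "dy": -5, "dz": 0, "rx": 0, "ry": 0, "rz": 0.06, "claw": 1},
    {"dx": -3, "dy": -9, "dz": 0, "rx": 0, "ry": 0, "rz": 0.094, "claw": 1},
    {"dx": -3, "dy": -13, "dz": 0, "rx": 0, "ry": 0, "rz": 0.12, "claw": 1},
    {"dx": -3, "dy": -17, "dz": 0, "rx": 0, "ry": 0, "rz": 0.155, "claw": 1},
  ],
)

```text
time: 12.45
tool_pos: [0.4066, 0.1387, 0.0784]
tool_rot: [-0.001, 0.999, -0.041, -0.002]
contact_force: [1.3, -0.6, -2.3]
gripper_width: 0.249
```

```bash
python3 - <<'E'
from h import *
print(pose()[0],goal([.404,.291,.03],Q(-.083)))
E
```

```text
[0.40656031 0.13869471 0.07839478] (array([ -1.5 , -15.15,   4.87]), array([-0.002,  0.003,  0.   ]))
```

play_rows(
  commands=[
    {"dx": -0.3, "dy": -4, "dz": 0, "rx": 0, "ry": 0, "rz": 0, "claw": 1},
    {"dx": -0.7, "dy": -8, "dz": 0, "rx": 0, "ry": 0, "rz": 0, "claw": 1},
    {"dx": -1.1, "dy": -12, "dz": 1.5, "rx": 0, "ry": 0, "rz": 0, "claw": 1},
    {"dx": -1.5, "dy": -15.1, "dz": 3, "rx": 0, "ry": 0, "rz": 0, "claw": 1},
    {"dx": -1.5, "dy": -15.1, "dz": 4.8, "rx": 0, "ry": 0, "rz": 0, "claw": 1},
  ],
)

```text
time: 12.95
tool_pos: [0.4028, 0.2932, 0.029]
tool_rot: [-0.001, 0.999, -0.039, -0.002]
contact_force: [1.0, 0.1, -1.0]
gripper_width: 0.244
```

play_rows(
  commands=[
    {"dx": 0, "dy": 0, "dz": 0, "rx": 0, "ry": 0, "rz": 0, "claw": 1},
  ],
)

```text
time: 13.05
tool_pos: [0.3991, 0.2922, 0.0245]
tool_rot: [0.001, 0.999, -0.039, -0.006]
contact_force: [-0.3, -0.5, -2.7]
gripper_width: 0.246
```

```bash
python3 - <<'E'
from h import *
print(pose()[0],goal([.404,.291,-.0185],Q(-.083)))
E
```

```text
[0.39908271 0.29221123 0.02445925] (array([0.55, 0.07, 4.29]), array([0.003, 0.012, 0.006]))
```

play_rows(
  commands=[
    {"dx": 0.4, "dy": 0, "dz": 1, "rx": 0.003, "ry": 0.012, "rz": 0.006, "claw": 1},
    {"dx": 0.4, "dy": 0, "dz": 2, "rx": 0.003, "ry": 0.012, "rz": 0.006, "claw": 1},
    {"dx": 0.4, "dy": 0, "dz": 3, "rx": 0.003, "ry": 0.012, "rz": 0.006, "claw": 1},
    {"dx": 0.4, "dy": 0, "dz": 3.6, "rx": 0.003, "ry": 0.012, "rz": 0.006, "claw": 1},
    {"dx": 0.4, "dy": 0, "dz": 3.6, "rx": 0.003, "ry": 0.012, "rz": 0.006, "claw": 1},
  ],
)

```text
time: 13.55
tool_pos: [0.4018, 0.2912, -0.0127]
tool_rot: [0.001, 0.999, -0.042, -0.001]
contact_force: [0.6, -0.2, -1.9]
gripper_width: 0.247
```

```bash
python3 - <<'E'
from h import *
print(pose()[0],goal([.404,.291,-.0185],Q(-.083)))
E
```

```text
[ 0.401835    0.2911687  -0.01265918] (array([ 0.22, -0.  ,  0.58]), array([ 0.001,  0.002, -0.001]))
```

play_rows(
  commands=[
    {"dx": 0, "dy": 0, "dz": 0.3, "rx": 0, "ry": 0, "rz": 0, "claw": 1},
    {"dx": 0, "dy": 0, "dz": 0.6, "rx": 0, "ry": 0, "rz": 0, "claw": 1},
    {"dx": 0, "dy": 0, "dz": 0.65, "rx": 0, "ry": 0, "rz": 0, "claw": 1},
    {"dx": 0, "dy": 0, "dz": 0.65, "rx": 0, "ry": 0, "rz": 0, "claw": 1},
  ],
)

```text
time: 13.95
tool_pos: [0.402, 0.2912, -0.0189]
tool_rot: [0.0, 0.999, -0.042, -0.001]
contact_force: [-1.3, -0.1, -2.1]
gripper_width: 0.243
```

play_rows(
  commands=[
    {"dx": 0, "dy": 0, "dz": 0, "rx": 0, "ry": 0, "rz": 0, "claw": 0.6},
    {"dx": 0, "dy": 0, "dz": 0, "rx": 0, "ry": 0, "rz": 0, "claw": 0.3},
    {"dx": 0, "dy": 0, "dz": 0, "rx": 0, "ry": 0, "rz": 0, "claw": 0.3},
    {"dx": 0, "dy": 0, "dz": 0, "rx": 0, "ry": 0, "rz": 0, "claw": 0.3},
  ],
)

```text
time: 14.35
tool_pos: [0.4022, 0.2914, -0.0187]
tool_rot: [0.0, 0.999, -0.042, -0.001]
contact_force: [-0.6, -1.1, -0.4]
gripper_width: 0.702
```

play_rows(
  commands=[
    {"dx": 0, "dy": 0, "dz": -2, "rx": 0, "ry": 0, "rz": 0, "claw": 0.3},
    {"dx": 0, "dy": 0, "dz": -6, "rx": 0, "ry": 0, "rz": 0, "claw": 0.3},
    {"dx": 0, "dy": 0, "dz": -11, "rx": 0, "ry": 0, "rz": 0, "claw": 0.3},
    {"dx": 0, "dy": 0, "dz": -16, "rx": 0, "ry": 0, "rz": 0, "claw": 0.3},
    {"dx": 0, "dy": 0, "dz": -20, "rx": 0, "ry": 0, "rz": 0, "claw": 0.6},
  ],
)

```text
time: 14.85
tool_pos: [0.4031, 0.2918, 0.1848]
tool_rot: [-0.001, 0.999, -0.042, 0.001]
contact_force: [0.7, 0.4, 0.9]
gripper_width: 0.543
```

```bash
python3 - <<'E'
from h import *
print(pose()[0],monitor.state()['joint_pos'])
im=grab_frame("scene"); crop(im,"pics/scene14.png",220,100,420,270,4)
E
```

```text
[0.4031283  0.29180864 0.18484914] [ 4.76806659e-01 -2.52387707e-01  1.91872034e+00  1.55273430e-04
  1.47340885e+00  2.13128535e+00]
```

View pics/scene14.png

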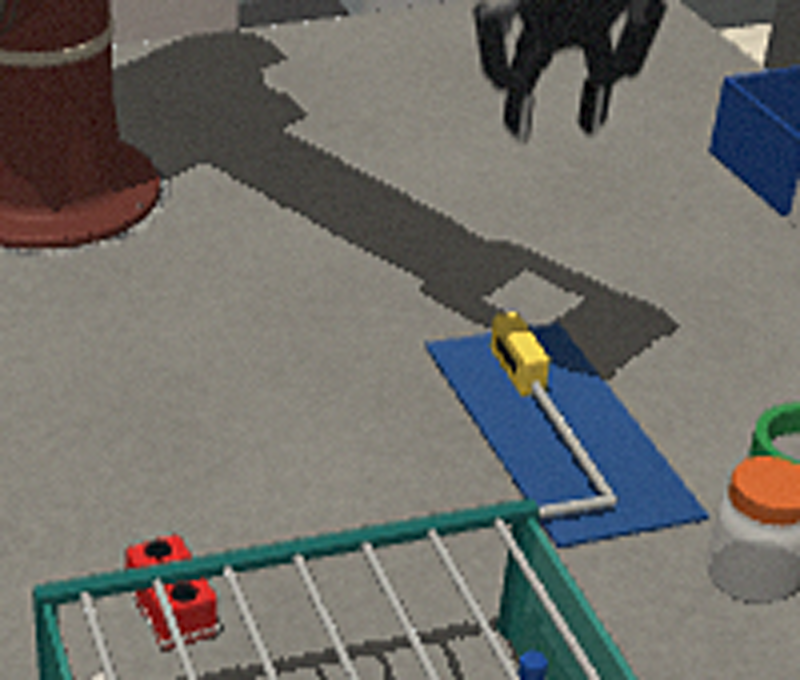

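```bash
python3 - <<'E'
from h import *
print(pose()[0],goal([.47,.06,.23],Q(-.1)))
E
```

```text
[0.40654769 0.29367378 0.19256313] (array([ 8.32, 22.73, -3.82]), array([-0.007, -0.011,  0.016]))
```

play_rows(
  commands=[
    {"dx": 2, "dy": 4.5, "dz": -2, "rx": -0.005, "ry": -0.01, "rz": 0.016, "claw": 1},
    {"dx": 4, "dy": 9, "dz": -3.8, "rx": -0.005, "ry": -0.01, "rz": 0.016, "claw": 1},
    {"dx": 6, "dy": 13.6, "dz": -3.8, "rx": -0.005, "ry": -0.01, "rz": 0.016, "claw": 1},
    {"dx": 8, "dy": 18, "dz": -3.8, "rx": -0.005, "ry": -0.01, "rz": 0.016, "claw": 1},
    {"dx": 8, "dy": 22.7, "dz": -3.8, "rx": -0.005, "ry": -0.01, "rz": 0.016, "claw": 1},
  ],
)

```text
time: 15.4
tool_pos: [0.4681, 0.063, 0.2302]
tool_rot: [-0.001, 0.999, -0.05, 0.001]
contact_force: [1.7, -1.4, 0.2]
gripper_width: 0.002
```

```bash
python3 - <<'E'
from h import *
print(pose()[0],goal([.432,-.289,.23],Q(-.1)))
E
```

```text
[0.46808791 0.06297302 0.23019902] (array([-0.1 , 35.38, -0.07]), array([-0.002, -0.003,  0.001]))
```

play_rows(
  commands=[
    {"dx": 0, "dy": 4.5, "dz": 0, "rx": 0, "ry": 0, "rz": 0, "claw": 1},
    {"dx": 0, "dy": 9, "dz": 0, "rx": 0, "ry": 0, "rz": 0, "claw": 1},
    {"dx": 0, "dy": 13.5, "dz": 0, "rx": 0, "ry": 0, "rz": 0, "claw": 1},
    {"dx": 0, "dy": 18, "dz": 0, "rx": 0, "ry": 0, "rz": 0, "claw": 1},
    {"dx": 0, "dy": 22.5, "dz": 0, "rx": 0, "ry": 0, "rz": 0, "claw": 1},
  ],
)

```text
time: 15.9
tool_pos: [0.4452, -0.1627, 0.2295]
tool_rot: [-0.001, 0.999, -0.05, 0.002]
contact_force: [0.7, 0.5, -0.1]
gripper_width: 0.001
```

play_rows(
  commands=[
    {"dx": 0, "dy": 4.5, "dz": 0, "rx": 0, "ry": 0, "rz": 0, "claw": 1},
    {"dx": 0, "dy": 8.5, "dz": 0, "rx": 0, "ry": 0, "rz": 0, "claw": 1},
    {"dx": 0, "dy": 11.5, "dz": 0, "rx": 0, "ry": 0, "rz": 0, "claw": 1},
    {"dx": 0, "dy": 12.3, "dz": 0, "rx": 0, "ry": 0, "rz": 0, "claw": 1},
    {"dx": 0, "dy": 12.3, "dz": 0, "rx": 0, "ry": 0, "rz": 0, "claw": 1},
  ],
)

```text
time: 16.4
tool_pos: [0.4327, -0.2856, 0.2288]
tool_rot: [-0.002, 0.999, -0.051, 0.001]
contact_force: [1.0, 0.3, -0.5]
gripper_width: -0.0
```

play_rows(
  commands=[
    {"dx": 0, "dy": 0, "dz": 0, "rx": 0, "ry": 0, "rz": 0, "claw": 1},
    {"dx": 0, "dy": 0, "dz": 0, "rx": 0, "ry": 0, "rz": 0, "claw": 1},
  ],
)

```text
time: 16.6
tool_pos: [0.433, -0.2843, 0.2287]
tool_rot: [-0.002, 0.999, -0.05, 0.001]
contact_force: [0.3, 0.0, 0.5]
gripper_width: -0.0
```

```bash
python3 - <<'E'
from h import *
print(pose()[0],goal([.432,-.289,.06],Q(-.1)))
im=grab_frame("wrist")
a=R.from_euler('z',-.1)
P=[np.array([.4745,-.293,0])+a.apply([x,y,z]) for x,y,z in [(-.006,.017,.12),(-.006,-.017,.12),(.006,.017,.12),(.006,-.017,.12),(.065,.045,.045),(.065,-.045,.045)]]
P+=list(np.array([[.5206,-.297,.045],[.4284,-.2877,.045]]))
for p in wproj(P): cv2.circle(im,tuple(int(round(x)) for x in p),1,(255,0,255),-1)
cv2.imwrite("pics/w15.png",im)
im=grab_frame("scene")
for p in proj("scene",P): cv2.circle(im,tuple(int(round(x)) for x in p),0,(255,0,255),-1)
crop(im,"pics/s15.png",130,110,250,270,4)
E
```

```text
[ 0.43304183 -0.28433497  0.22871122] (array([-0.1 ,  0.53, 16.87]), array([-0.004, -0.003,  0.   ]))
```

View pics/w15.png

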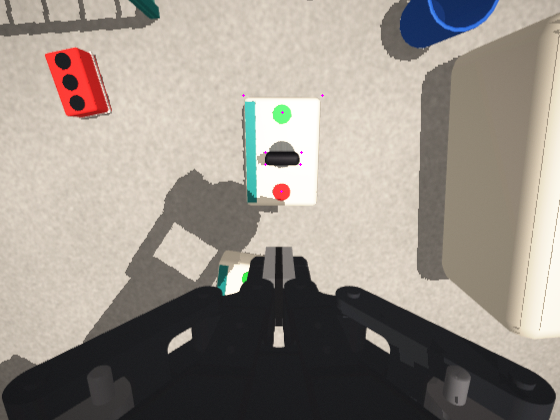

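View pics/s15.png

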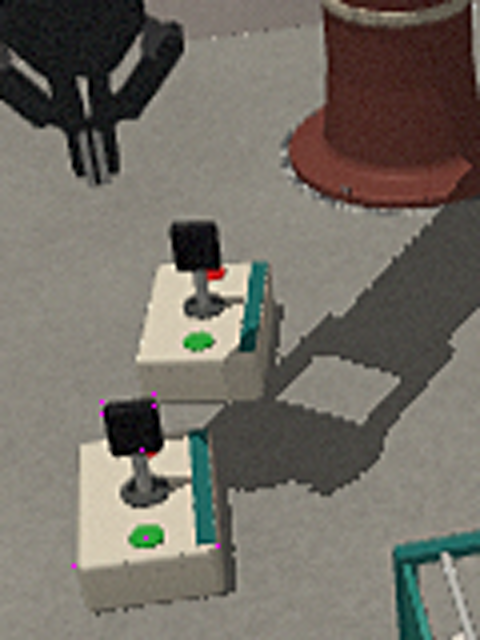

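play_rows(
  commands=[
    {"dx": 0, "dy": 0.5, "dz": 4, "rx": 0, "ry": 0, "rz": 0, "claw": 1},
    {"dx": 0, "dy": 0.5, "dz": 8, "rx": 0, "ry": 0, "rz": 0, "claw": 1},
    {"dx": 0, "dy": 0.5, "dz": 12, "rx": 0, "ry": 0, "rz": 0, "claw": 1},
    {"dx": 0, "dy": 0.5, "dz": 14, "rx": 0, "ry": 0, "rz": 0, "claw": 1},
    {"dx": 0, "dy": 0.5, "dz": 14.5, "rx": 0, "ry": 0, "rz": 0, "claw": 1},
  ],
)

```text
time: 17.2
tool_pos: [0.4314, -0.2866, 0.0804]
tool_rot: [-0.003, 0.999, -0.049, -0.001]
contact_force: [-0.4, 0.7, 0.0]
gripper_width: 0.002
```

play_rows(
  commands=[
    {"dx": 0, "dy": 0, "dz": 0, "rx": 0, "ry": 0, "rz": 0, "claw": 1},
  ],
)

```text
time: 17.3
tool_pos: [0.4317, -0.2863, 0.0806]
tool_rot: [-0.003, 0.999, -0.049, -0.001]
contact_force: [-0.2, -0.0, 1.3]
gripper_width: -0.001
```

```bash
python3 - <<'E'
from h import *
print(pose()[0],goal([.432,-.289,.06],Q(-.1)))
cv2.imwrite("pics/w16.png",grab_frame("wrist"))
crop(grab_frame("scene"),"pics/s16.png",130,130,230,270,4)
E
```

```text
[ 0.43168069 -0.2862732   0.08062339] (array([0.06, 0.28, 2.06]), array([-0.007,  0.002,  0.002]))
```

View pics/w16.png

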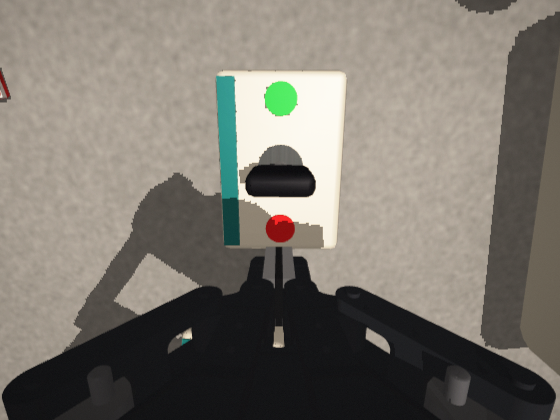

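View pics/s16.png

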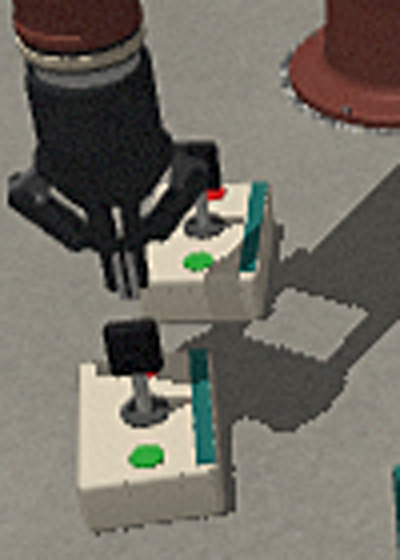

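play_rows(
  commands=[
    {"dx": 0, "dy": 0.2, "dz": 1, "rx": -0.005, "ry": 0, "rz": 0, "claw": 1},
    {"dx": 0, "dy": 0.2, "dz": 2.1, "rx": -0.005, "ry": 0, "rz": 0, "claw": 1},
    {"dx": 0, "dy": 0.2, "dz": 2.1, "rx": -0.005, "ry": 0, "rz": 0, "claw": 1},
    {"dx": 1, "dy": 0.2, "dz": 2.1, "rx": -0.005, "ry": 0, "rz": 0, "claw": 1},
    {"dx": 2, "dy": 0.2, "dz": 2.1, "rx": -0.005, "ry": 0, "rz": 0, "claw": 1},
  ],
)

```text
time: 17.9
tool_pos: [0.4528, -0.2909, 0.061]
tool_rot: [-0.0, 0.999, -0.049, 0.0]
contact_force: [0.2, 0.1, 0.0]
gripper_width: -0.003
```

play_rows(
  commands=[
    {"dx": 0.5, "dy": 0, "dz": 0, "rx": 0, "ry": 0, "rz": 0, "claw": 1},
    {"dx": 1, "dy": 0, "dz": 0, "rx": 0, "ry": 0, "rz": 0, "claw": 1},
    {"dx": 1, "dy": 0, "dz": 0, "rx": 0, "ry": 0, "rz": 0, "claw": 1},
  ],
)

```text
time: 18.2
tool_pos: [0.4634, -0.2922, 0.0613]
tool_rot: [-0.0, 0.999, -0.049, 0.0]
contact_force: [-1.3, 0.4, 1.0]
gripper_width: 0.0
```

```bash
python3 - <<'E'
from h import *
print(pose()[0],monitor.state()['contact_force'])
crop(grab_frame("wrist"),"pics/w17.png",180,50,380,300,2.4)
crop(grab_frame("scene"),"pics/s17.png",130,130,230,270,4)
E
```

```text
[ 0.46344443 -0.29218982  0.06130703] [-1.25465722  0.36971598  1.04534636]
```

View pics/w17.png

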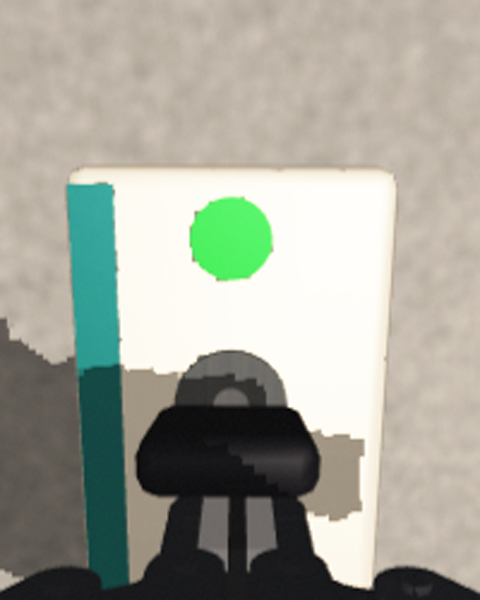

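View pics/s17.png

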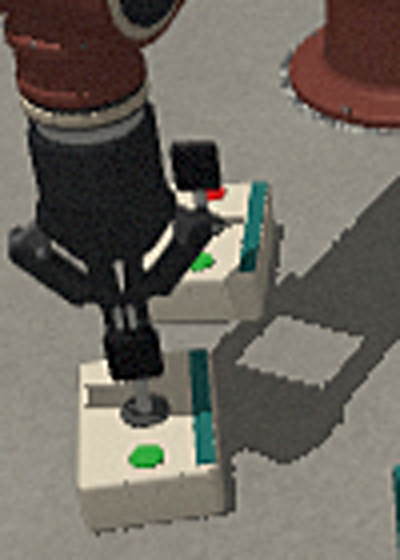

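play_rows(
  commands=[
    {"dx": 0.6, "dy": 0, "dz": 0, "rx": 0, "ry": 0, "rz": 0, "claw": 1},
    {"dx": 1.2, "dy": 0, "dz": 0, "rx": 0, "ry": 0, "rz": 0, "claw": 1},
    {"dx": 1.6, "dy": 0, "dz": 0, "rx": 0, "ry": 0, "rz": 0, "claw": 1},
  ],
)

```text
time: 18.6
tool_pos: [0.4779, -0.2931, 0.06]
tool_rot: [-0.001, 0.999, -0.049, -0.001]
contact_force: [-5.6, 0.1, -1.8]
gripper_width: -0.002
```

play_rows(
  commands=[
    {"dx": 0.4, "dy": 0, "dz": 0, "rx": 0, "ry": 0, "rz": 0, "claw": 1},
    {"dx": 0.6, "dy": 0, "dz": 0, "rx": 0, "ry": 0, "rz": 0, "claw": 1},
  ],
)

```text
time: 18.8
tool_pos: [0.4833, -0.2933, 0.0592]
tool_rot: [-0.001, 0.999, -0.049, -0.003]
contact_force: [-6.0, 0.1, -1.6]
gripper_width: 0.001
```

```bash
python3 - <<'E'
from h import *
print(pose()[0],monitor.state()['contact_force'])
crop(grab_frame("wrist"),"pics/w18.png",180,50,380,300,2.4)
crop(grab_frame("scene"),"pics/s18.png",130,130,230,270,4)
E
```

```text
[ 0.48326237 -0.29331636  0.05917019] [-5.97640718  0.12977693 -1.58708808]
```

View pics/s18.png

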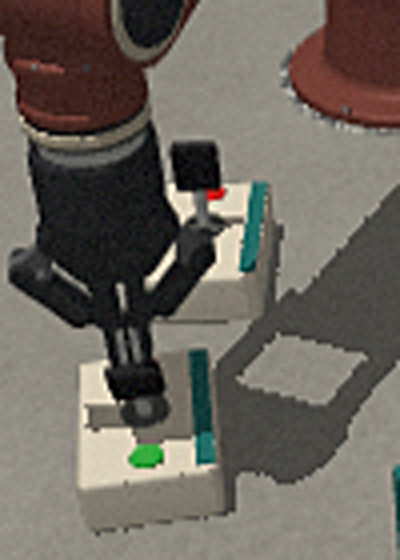

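View pics/w18.png

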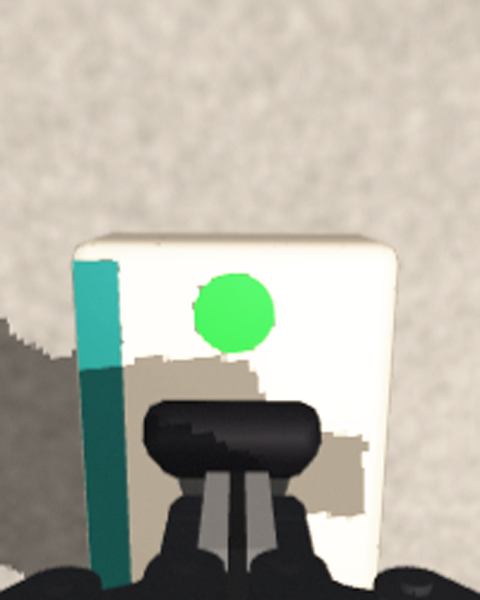

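play_rows(
  commands=[
    {"dx": 0.2, "dy": 0, "dz": 0, "rx": 0, "ry": 0, "rz": 0, "claw": 1},
    {"dx": 0.3, "dy": 0, "dz": 0, "rx": 0, "ry": 0, "rz": 0, "claw": 1},
    {"dx": 0.3, "dy": 0, "dz": 0, "rx": 0, "ry": 0, "rz": 0, "claw": 1},
    {"dx": 0.3, "dy": 0, "dz": 0, "rx": 0, "ry": 0, "rz": 0, "claw": 1},
    {"dx": 0.3, "dy": 0, "dz": 0, "rx": 0, "ry": 0, "rz": 0, "claw": 1},
  ],
)

```text
time: 19.4
tool_pos: [0.4836, -0.2933, 0.059]
tool_rot: [-0.002, 0.999, -0.049, -0.006]
contact_force: [-13.1, 1.2, 4.5]
gripper_width: -0.0
```

play_rows(
  commands=[
    {"dx": 0.1, "dy": 0, "dz": 0, "rx": 0, "ry": 0, "rz": 0, "claw": 1},
    {"dx": 0.1, "dy": 0, "dz": 0, "rx": 0, "ry": 0, "rz": 0, "claw": 1},
    {"dx": 0.1, "dy": 0, "dz": 0, "rx": 0, "ry": 0, "rz": 0, "claw": 1},
    {"dx": 0.1, "dy": 0, "dz": 0, "rx": 0, "ry": 0, "rz": 0, "claw": 1},
    {"dx": 0.1, "dy": 0, "dz": 0, "rx": 0, "ry": 0, "rz": 0, "claw": 1},
  ],
)

```text
time: 19.9
tool_pos: [0.4833, -0.2933, 0.0592]
tool_rot: [-0.002, 0.999, -0.049, -0.008]
contact_force: [-10.5, 1.5, 3.2]
gripper_width: 0.002
```

```bash
python3 - <<'E'
from h import *
print(pose()[0],monitor.state()['contact_force'])
crop(grab_frame("scene"),"pics/s19.png",130,130,230,270,4)
E
```

```text
[ 0.4833036 -0.2933165  0.0591686] [-10.52705635   1.48531247   3.22207703]
```

View pics/s19.png

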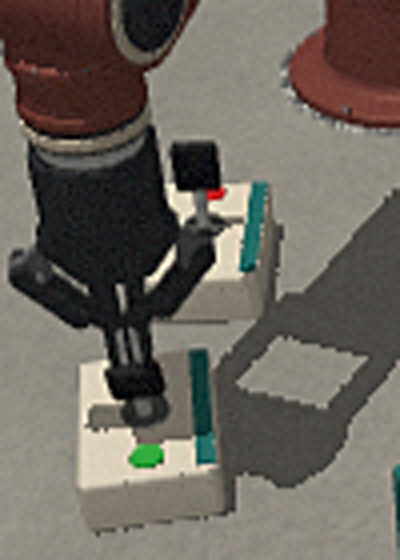

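play_rows(
  commands=[
    {"dx": -0.5, "dy": 0, "dz": 0, "rx": 0, "ry": 0, "rz": 0, "claw": 1},
    {"dx": -1, "dy": 0, "dz": 0, "rx": 0, "ry": 0, "rz": 0, "claw": 1},
    {"dx": -1.5, "dy": 0, "dz": 0, "rx": 0, "ry": 0, "rz": 0, "claw": 1},
    {"dx": -2, "dy": 0, "dz": 0, "rx": 0, "ry": 0, "rz": 0, "claw": 1},
    {"dx": -2.5, "dy": 0, "dz": 0, "rx": 0, "ry": 0, "rz": 0, "claw": 1},
  ],
)

```text
time: 20.45
tool_pos: [0.4583, -0.2908, 0.0594]
tool_rot: [-0.002, 0.999, -0.049, -0.007]
contact_force: [0.2, 0.5, 0.7]
gripper_width: -0.004
```

play_rows(
  commands=[
    {"dx": -1, "dy": 0, "dz": 0, "rx": 0, "ry": 0, "rz": 0, "claw": 1},
    {"dx": -3, "dy": 0, "dz": 0, "rx": 0, "ry": 0, "rz": 0, "claw": 1},
    {"dx": -3, "dy": 0, "dz": 0, "rx": 0, "ry": 0, "rz": 0, "claw": 1},
    {"dx": -3, "dy": 0, "dz": -3, "rx": 0, "ry": 0, "rz": 0, "claw": 1},
    {"dx": -3, "dy": 0, "dz": -7, "rx": 0, "ry": 0, "rz": 0, "claw": 1},
  ],
)

```text
time: 20.95
tool_pos: [0.4279, -0.2867, 0.1277]
tool_rot: [-0.004, 0.999, -0.049, -0.009]
contact_force: [0.7, -0.8, 0.1]
gripper_width: -0.002
```

play_rows(
  commands=[
    {"dx": 0, "dy": 0, "dz": -4, "rx": 0, "ry": 0, "rz": 0, "claw": 1},
    {"dx": 0, "dy": 0, "dz": -8, "rx": 0, "ry": 0, "rz": 0, "claw": 1},
    {"dx": 0, "dy": 0, "dz": -8, "rx": 0, "ry": 0, "rz": 0, "claw": 1},
    {"dx": 0, "dy": 0, "dz": -8, "rx": 0, "ry": 0, "rz": 0, "claw": 1},
  ],
)

```text
time: 21.35
tool_pos: [0.4303, -0.2879, 0.2091]
tool_rot: [-0.003, 0.999, -0.049, -0.008]
contact_force: [-0.5, -0.2, -0.6]
gripper_width: -0.002
```

```bash
python3 - <<'E'
from h import *
s=monitor.state(); print(s['time'],pose()[0],s['contact_force'])
cv2.imwrite("pics/scene20.png",grab_frame("scene"));cv2.imwrite("pics/top20.png",grab_frame("top"))
crop("pics/scene20.png","pics/s20.png",130,130,230,270,4)
E
```

```text
21.35 [ 0.43026397 -0.28793214  0.20910703] [-0.51746805 -0.18744821 -0.57145098]
```

View pics/scene20.png

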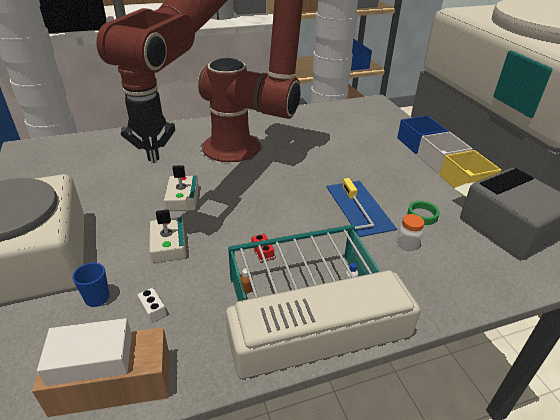

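View pics/top20.png

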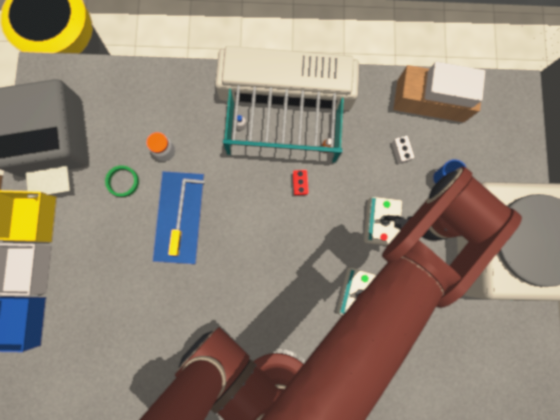

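View pics/s20.png

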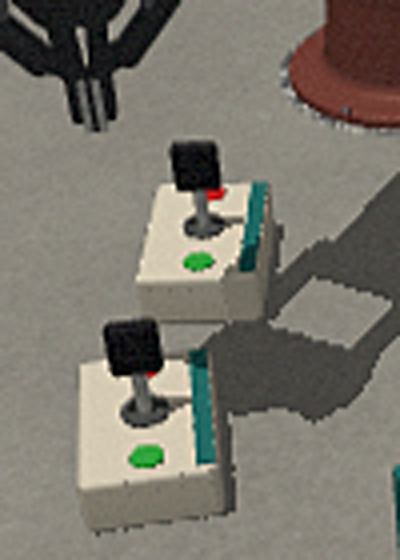

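```bash
python3 - <<'E'
from h import *
print(at("top",300.5,182.5,.036))
print(ticket.job_done())
E
```

```text
[ 0.57727992 -0.05528264  0.036     ]
the job is handed in; nothing more can be done
None
```

I drew the carrier out, parked the rod, restarted the lane and handed the job in at about 21.5 s. The hand-in gives no verdict, so what follows comes from my own last pictures and readings.

- **Carrier:** it stands upright about 75–77 mm in front of the guard's front edge (centre). That leaves about 40 mm between the block and the guard, a little more than the 30 mm you asked for. Only the hook touched it.
- **Rod:** it lies flat, released, with its handle on the blue mat, close to where it started.
- **Toggle:** I used the far box (at (384, 221) in the top picture). I pushed the toggle to the green side until it stopped: the force rose to 10–13 N with no more movement. I held it there for over a second, then backed off slowly. The last picture shows it upright.
- **Everything else:** the bottles, jar, white carrier, tape and beaker look unmoved, and the arm is clear of everything. In the last top view the arm partly hid the beaker, so for that I relied on the scene view.

**One thing disagreed:** the closed fingertips sit about 35 mm behind the tool point the robot reports. Because of this my first grasp closed above the handle without touching the rod. I measured the offset from two cameras and corrected for it in every later move.

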